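Put the till corner's stamps, tin and tip dish back in their own holders

ROBOT

A 6-joint arm with a two-finger parallel gripper is mounted at the origin on a cart in front of the work surface, level with it; the furniture and walls round the work are solid. World frame = base frame: x ahead of the robot, y to its left, z up, the work surface at z = 0. Lengths are in m, angles in rad, forces in N, time in s.
With the tool pointing down it reaches from about 0.425 to 0.95 m from the base axis. Payload 3.5 kg.
Tool frame: the origin (TCP) lies at the very end of the fingers, on their centre line; the grasp point (between the pads) lies 19 mm behind it; z points along the fingers, y is the line along which they close (so a half turn about z gives the same grasp; the last joint's range is limited). The gripper opens to 85 mm and grips with 20 to 120 N. Pads are 22 mm wide; open, the fingers measure 114 mm over their backs; the gripper's body (76 mm by 85 mm) begins 54 mm behind the grasp point. The pads swing forward as they close: fully open they stand 13 mm farther back than shut.
Start: joints at [-1.284, 0.286, 1.577, -0, 1.279, -0.15], TCP at [0.286, -0.612, 0.208] pointing down, gripper open.
Joint ranges: [-2.77, 2.77], [-0.9, 2.22], [0.21, 2.48], [-1.53, 4.67], [0.24, 2.81], [-2.84, 2.84]. Speed limits (rad/s): [2.79, 2.79, 3.14, 3.14, 3.14, 3.14].

INTERFACE

Orientations are given as a unit quaternion [x, y, z, w].
In Python, from plant import get_state, read_camera, sign_off, recognise gives the robot as it stands.
- The arm moves only by the tool arm_command, never from a script. Its argument "steps" is a list of rows, each an object with "translation": the shift along the tool's x, y, z scaled (see below), a list of three; "twist": the turn, a rotation vector about the tool's x, y, z scaled (see below), a list of three; "fingers": the opening, from -1 (shut) to 1 (fully open). In form: [{"translation": [x, y, z], "twist": [rx, ry, rz], "fingers": fingers}, ...]. A call has 1 to 5 rows; each row is the pose to reach, as a shift and turn from the pose commanded when the call began, along the tool's axes at that moment; what a row does not reach only later rows make up. The controller multiplies each number of a shift by 75 cm and each number of a turn by 60 degrees. A row lasts 1/8 s, in which the tool goes at most 62.5 mm and 10.7 degrees, less where a joint would pass 70% of its speed; a pose out of reach is approached as far as the arm can. A call with a number of a shift or a turn outside -1 to 1 is refused whole. A call with a gripper value outside its range is refused whole. The fingers move at their own pace and stop on an object; "grip_force" is the grip in N (left out, the last holds). Time passes only in rows, so rows that repeat a pose let the fingers close. It gives the time, the measured TCP pose, the force, the opening and the grip force at its end, in the units of the state.
- get_state(): the state, without advancing time (a new reading comes with each control period).
- read_camera(name): name is "side" or "top" or "wrist"; returns a dict with "pixels" (420x560x3 uint8, red, green, blue), "K" (3x3 intrinsics, pixels), "R" (3x3) and "t" (3): a world point X has camera coordinates R X + t; the wrist camera has in their place "T_tool_cam" (4x4, takes a point from camera to tool coordinates, whose origin is the TCP and whose axes are the flange's). Camera axes: x right, y down, z forward; pixel columns grow to the right and rows downward; lengths in m; the calibration is good to about 2 mm. A picture is of the moment at which its call begins: read the wrist's pose just before it. There is no depth.
- sign_off(): hands the job in; it is judged then, once.
Trained networks look in a picture, given as the dict that the camera call returned (one of the last four; its "shot" number tells which), for a name from the list of things; names that differ only in an ending like _2 or _b are one class to them, and where a whole thing is asked for, a point or a joint stands for the part that bears it (a point fixed in the world has none). Each returns a list of dicts, best first, with "conf" (0 to 1); they miss things now and then, are a little off and sometimes report something else, mostly with a low value. They report only what shows in the picture. A call takes as long as a camera call.
- recognise(picture, query): "point" ([row, column] in pixels, amid what is visible of it).
The state is a dict: "time": time; "qpos": joint angles; "dq": joint speeds; "joint_efforts": joint torques, N m; "eef_pos": TCP position; "tcp_rot": TCP orientation; "contact_force": force on the tool from outside, world axes, zero at the start; "wrist_torque": the same for the moment, N m; "opening": opening from 0.0 (shut) to 1.0 (fully open); "finger_force": force on a finger pad.
Only numpy, scipy, OpenCV 4.12 (cv2) and the standard library are available. Lean on these libraries where they do the work, as an engineer would, in place of code of your own. Each camera call takes 0.05 s, during which the arm holds its last target. There are 200 camera calls.

TASK

Tidy the till corner: put the red round stamp back into its round red ink pad and the blue square stamp into its square blue ink pad, each fully seated in the recess, lay the flat grey card tin inside the green holder, and stand the small wooden dish on the cork mat, not overhanging its edge. Leave the two wrapped sweets where they lie.

Things in the scene. Friction and masses are not known exactly. Their poses are not given: they have to be found in the camera images.
- round_stamp: Loose hand stamp, 90 g: red round foot, 60 mm diameter, 14 mm high, and on it a brown wooden grip, a block 24 mm (body x) by 36 mm (body y) reaching from z = 28 to 56 mm, on a slightly thinner neck from 14 to 30 mm. Take the grip across its 24 mm side. Origin: centre of the underside; z up. Start yaw within 0.4 rad of zero.
- square_stamp: Loose hand stamp, 90 g: blue square foot 50 x 50 mm, 14 mm high, sides along body x and y, and the same wooden grip as the round stamp (24 mm along body x, 36 mm along body y, z = 28 to 56 mm). Origin: centre of the underside; z up. Start yaw within 0.4 rad of zero.
- card_tin_grey: Loose flat dark grey tin with cards, 60 g, 40 mm (body x) by 58 mm (body y), 14 mm high. Take it across the 40 mm side. Origin: centre of the underside; z up. Start yaw within 0.4 rad of zero.
- tip_dish: Loose small brown wooden dish, round, 48 mm diameter at the rim, 34 mm at the foot, 18 mm high, 45 g. It can be taken across the outside of the rim. Origin: centre of the underside; z up. 
- round_pad: Fixed black round ink pad, 80 mm outside diameter, 14 mm high, with a round recess 68 mm in diameter, 8 mm deep, red floor 6 mm above the origin. The round stamp's foot goes in with 4 mm all round; the square stamp's foot does not fit. Origin: centre of the underside; z up.
- square_pad: Fixed black square ink pad, 70 x 70 mm, 14 mm high, with a square recess 58 x 58 mm, 8 mm deep, blue floor 6 mm above the origin, sides along body x and y. The square stamp's foot goes in with 4 mm all round when parallel to the recess (any quarter turn); the round foot does not fit. Origin: centre of the underside; z up. Start yaw within 0.4 rad of zero.
- tin_holder: Fixed green tin holder, base 66 mm (body x) by 84 mm (body y), grey floor 3 mm above the origin. 10 mm high end cheeks, inside faces 74 mm apart along y; 10 mm high corner lugs, inside faces 56 mm apart along x, leaving the middle 56 mm of each long side open for fingers. The tin lies in it flat, its 58 mm side along y. Origin: centre of the underside; z up. Start yaw within 0.4 rad of zero.
- cork_mat: Fixed round cork mat, 76 mm diameter, flat, 5 mm thick, for the wooden dish. Origin: centre of the underside; z up.
- sweet_red: Bystander: red wrapped sweet, 19 x 45 x 12 mm (x, y, z), lying loose. Origin: centre of the underside. Must be left in place.
- sweet_yellow: Bystander: yellow wrapped sweet, 19 x 45 x 12 mm (x, y, z), lying loose. Origin: centre of the underside. Must be left in place.

How it is judged:
At the end, for the whole second after the job is handed in: Each stamp sits in its own pad (centres within 8 mm), the grey tin lies in its holder (within 12.5 mm), the dish stands on the cork mat (within 14.5 mm of its centre); undersides within 3 mm of the floor beneath, upright within 0.1 rad, at rest and released (horizontal distance between round_stamp and round_pad below 0.008 m and z of round_stamp in the frame of round_pad between 0.003 and 0.009 m and angle between each of round_stamp, square_stamp, card_tin_grey, tip_dish's own z axis and vertical below 0.1 rad and linear speed of each of round_stamp, square_stamp, card_tin_grey, tip_dish below 0.02 m/s and horizontal distance between square_stamp and square_pad below 0.008 m and z of square_stamp in the frame of square_pad between 0.003 and 0.009 m and horizontal distance between card_tin_grey and tin_holder below 0.0125 m and z of card_tin_grey in the frame of tin_holder between 0 and 0.006 m and horizontal distance between tip_dish and cork_mat below 0.0145 m and z of tip_dish in the frame of cork_mat between 0.002 and 0.008 m); the robot touches nothing.
It fails at once if a wrapped sweet was pushed more than 30 mm from its place (distance of any of sweet_red, sweet_yellow from where it was at the start of the episode above 0.03 m).
It also fails if it takes over 90 s, if anything falls off the work surface, if the arm or the gripper's body presses on something with over 40 N, if the wrist force passes 120 N, or if a joint passes its speed limit or range.

## Working session

There is one attempt and no reset: what is moved stays moved. The work goes in short steps, Python scripts to look and compute and a tool call to move; the robot and the scene stay as the last step left them, time stands still between calls to the robot, and variables do not carry over. Pictures are saved under pics/ and viewed, at most 14 in all, crops included, and the job is handed in when it is done.

Besides the shell and the picture viewer there is one more tool, called in YAML: its name, and indented under it one key for each argument. arm_command: Moves the arm, as the interface text tells. Shifts and turns lie within -1 to 1; 1 stands for 75 cm of shift or 60 degrees of turn. Its arguments: {"type":"object","properties":{"steps":{"type":"array"},"grip_force":{"type":"number"}},"required":["steps"]}

```bash
mkdir -p pics
cat > h.py <<'E'
import numpy as np, cv2
from scipy.spatial.transform import Rotation as Rn
from plant import get_state, read_camera, sign_off, recognise
NAMES="round_stamp square_stamp card_tin_grey tip_dish round_pad square_pad tin_holder cork_mat sweet_red sweet_yellow".split()
def save(p,n): cv2.imwrite(f'pics/{n}.png',p['pixels'][:,:,::-1])
def shot(name):
    s=get_state(); p=read_camera(name)
    if name=='wrist':
        T=np.eye(4);T[:3,:3]=Rn.from_quat(s['tcp_rot']).as_matrix();T[:3,3]=s['eef_pos']
        W=T@np.array(p['T_tool_cam']);p['Rw']=W[:3,:3];p['c']=W[:3,3]
    else:
        R=np.array(p['R']);p['Rw']=R.T;p['c']=-R.T@np.array(p['t'])
    return p
def ray(p,rc):
    d=p['Rw']@np.linalg.inv(p['K'])@np.array([rc[1],rc[0],1.]);return p['c'],d/np.linalg.norm(d)
def onz(p,rc,z):
    c,d=ray(p,rc);return c+d*(z-c[2])/d[2]
def proj(p,X):
    q=np.array(p['K'])@(p['Rw'].T@(np.asarray(X)-p['c']));return q[1]/q[2],q[0]/q[2]
def tri(rays):
    A=0;b=0
    for c,d in rays:
        M=np.eye(3)-np.outer(d,d);A=A+M;b=b+M@c
    return np.linalg.solve(A,b)
E
python3 - <<'E'
from h import *
s=get_state();print(s)
for n in ['top','side','wrist']:
    p=shot(n);save(p,n+'0');print(n,p['c'].round(3),p['Rw'].round(2).tolist(),p['K'][0][0])
    for k in NAMES:
        print(k,[(np.round(r['point']).tolist(),round(r['conf'],2),onz(p,r['point'],.01)[:2].round(3).tolist()) for r in recognise(p,k)[:2]])
E
```

```text
{'time': 0.0, 'qpos': array([-1.28398634e+00,  2.87213593e-01,  1.57815831e+00, -1.95031681e-05,
        1.27860679e+00, -1.49991064e-01]), 'dq': array([-2.37012825e-04,  1.18808948e-03, -8.31085332e-05,  1.60267040e-03,
       -2.49009888e-03,  1.84311265e-04]), 'joint_efforts': array([ 4.19220614e-04, -4.05979049e+01, -2.92623943e+01, -1.18800067e-04,
        5.88705981e-03, -7.61461934e-06]), 'eef_pos': array([ 0.28537966, -0.61092616,  0.20692541]), 'tcp_rot': array([ 9.76243948e-01,  2.16671019e-01, -9.08634419e-05, -1.18959367e-03]), 'contact_force': array([-0.13391934,  0.20098858, -0.73916052]), 'wrist_torque': array([0.02863079, 0.03270304, 0.01985232]), 'finger_force': 0.0, 'opening': 0.9996331473283463}
top [ 0.385 -0.044  0.986] [[0.02, -0.99, 0.17], [-1.0, -0.02, -0.02], [0.03, -0.17, -0.99]] 450.21382730208046
round_stamp []
square_stamp [([163.0, 270.0], 0.7, [0.658, -0.047])]
card_tin_grey [([173.0, 340.0], 0.89, [0.639, -0.204])]
tip_dish []
round_pad [([279.0, 405.0], 0.74, [0.407, -0.344])]
square_pad [([216.0, 398.0], 0.6, [0.545, -0.332])]
tin_holder [([280.0, 33
[... 420 characters left out ...]
, ([254.0, 236.0], 0.36, [0.401, -0.204])]
tip_dish [([216.0, 283.0], 0.69, [0.528, -0.063])]
round_pad [([300.0, 250.0], 0.57, [0.412, -0.351])]
square_pad [([291.0, 316.0], 0.77, [0.539, -0.344])]
tin_holder [([252.0, 236.0], 0.72, [0.4, -0.196])]
cork_mat [([253.0, 290.0], 0.62, [0.514, -0.217])]
sweet_red [([224.0, 254.0], 0.51, [0.452, -0.089])]
sweet_yellow [([270.0, 346.0], 0.55, [0.616, -0.293])]
wrist [ 0.35  -0.581  0.375] [[0.42, -0.87, -0.25], [-0.91, -0.41, -0.12], [0.0, 0.28, -0.96]] 294.18569115585734
round_stamp []
square_stamp []
card_tin_grey []
tip_dish []
round_pad [([4.0, 100.0], 0.62, [0.381, -0.363])]
square_pad []
tin_holder []
cork_mat []
sweet_red []
sweet_yellow []
```

View pics/top0.png

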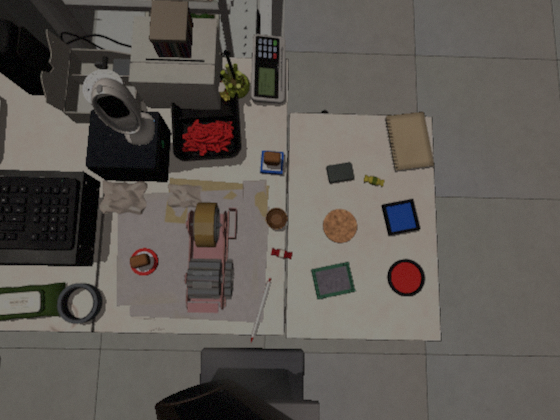

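View pics/side0.png

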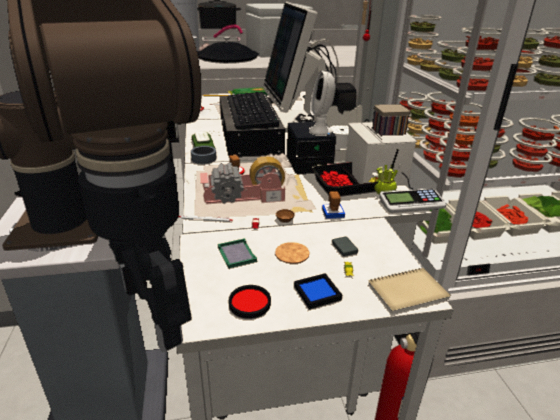

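arm_command:
  steps:
    - {"translation": [0.456,-0.347,-0.2],"twist": [0,0,-0.8],"fingers": 1}
    - {"translation": [0.456,-0.347,-0.2],"twist": [0,0,-0.8],"fingers": 1}
    - {"translation": [0.456,-0.347,-0.2],"twist": [0,0,-0.8],"fingers": 1}
    - {"translation": [0.456,-0.347,-0.2],"twist": [0,0,-0.8],"fingers": 1}
    - {"translation": [0.456,-0.347,-0.2],"twist": [0,0,-0.8],"fingers": 1}

```text
time: 2.28
eef_pos: [0.4233, -0.3486, 0.3122]
tcp_rot: [0.803, 0.596, 0.0, 0.0]
contact_force: [0.4, -0.6, 0.3]
opening: 1.003
finger_force: 0.0
```

```bash
cat >> h.py <<'E'
def go(x,y,z,yaw=90.,show=True):
    """print tool-frame scaled shift/twist to reach world pose (tool down, tool-x at yaw deg)"""
    s=get_state();R=Rn.from_quat(s['tcp_rot']);d=np.array([x,y,z])-s['eef_pos']
    a=np.radians(yaw);G=np.array([[np.cos(a),np.sin(a),0],[np.sin(a),-np.cos(a),0],[0,0,-1]])
    tw=(R.inv()*Rn.from_matrix(G)).as_rotvec()
    print('at',s['eef_pos'].round(4),'yaw',np.degrees(np.arctan2(*R.as_matrix()[[1,0],0])).round(1),'t',round(s['time'],2),'open',round(s['opening'],3))
    print('  shift',(R.inv().apply(d)/.75).round(3).tolist(),'twist',(tw/np.radians(60)).round(3).tolist(),'rows',max(np.linalg.norm(d)/.0625,np.degrees(np.linalg.norm(tw))/10.7).round(1))
E
python3 -c "
from h import *
go(.5,-.2,.4)"
```

```text
at [ 0.4233 -0.3486  0.3122] yaw 73.2 t 2.27 open 1.003
  shift [0.219, 0.041, -0.117] twist [0.001, 0.0, -0.28] rows 3.0
```

arm_command:
  steps:
    - {"translation": [0.219,0.041,-0.117],"twist": [0,0,-0.28],"fingers": 1}
    - {"translation": [0.219,0.041,-0.117],"twist": [0,0,-0.28],"fingers": 1}
    - {"translation": [0.219,0.041,-0.117],"twist": [0,0,-0.28],"fingers": 1}
    - {"translation": [0.219,0.041,-0.117],"twist": [0,0,-0.28],"fingers": 1}

```text
time: 2.78
eef_pos: [0.502, -0.1997, 0.403]
tcp_rot: [0.706, 0.708, 0.001, 0.003]
contact_force: [-0.0, -0.4, -0.6]
opening: 1.001
finger_force: 0.0
```

Run:
```python
from h import *
go(.5,-.2,.4)
p=shot('wrist');save(p,'w1');print(p['c'].round(3),p['Rw'].round(2).tolist())
for k in NAMES:
    print(k,[(np.round(r['point']).tolist(),round(r['conf'],2),onz(p,r['point'],.01)[:2].round(3).tolist()) for r in recognise(p,k)[:2]])
p=shot('top');cv2.imwrite('pics/t1.png',cv2.resize(p['pixels'][150:310,110:450,::-1],None,fx=2.35,fy=2.35,interpolation=cv2.INTER_CUBIC))
```

```text
at [ 0.502  -0.1997  0.403 ] yaw 90.1 t 2.77 open 1.001
  shift [-0.0, -0.003, 0.004] twist [0.006, 0.003, 0.002] rows 0.1
[ 0.501 -0.128  0.569] [[1.0, 0.0, 0.01], [0.0, -0.96, -0.29], [0.01, 0.29, -0.96]]
round_stamp [([150.0, 222.0], 0.65, [0.41, -0.182])]
square_stamp [([73.0, 360.0], 0.91, [0.657, -0.049])]
card_tin_grey [([161.0, 284.0], 0.72, [0.525, -0.202]), ([159.0, 343.0], 0.6, [0.637, -0.199])]
tip_dish [([83.0, 289.0], 0.9, [0.532, -0.065])]
round_pad [([232.0, 227.0], 0.9, [0.412, -0.346])]
square_pad [([227.0, 293.0], 0.66, [0.547, -0.335])]
tin_holder [([153.0, 220.0], 0.94, [0.405, -0.189])]
cork_mat [([160.0, 280.0], 0.88, [0.518, -0.2])]
sweet_red [([88.0, 248.0], 0.47, [0.459, -0.074])]
sweet_yellow [([202.0, 333.0], 0.51, [0.624, -0.283]), ([75.0, 361.0], 0.47, [0.659, -0.052])]
```

View pics/w1.png

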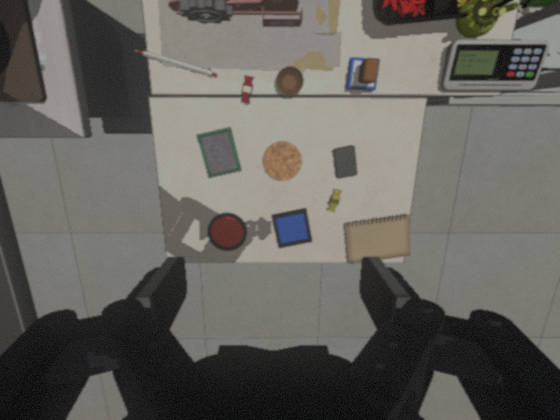

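```bash
cat >> h.py <<'E'
def rect(p,z,x0,x1,y0,y1,s=1000):
    """world-grid image: row = (x1-x)*s, col = (y1-y)*s"""
    H,W=int((x1-x0)*s),int((y1-y0)*s);c,r=np.meshgrid(np.arange(W),np.arange(H))
    X=np.stack([x1-r/s,y1-c/s,np.full(r.shape,z)],-1)-p['c'];q=X@p['Rw']@np.array(p['K']).T
    return cv2.remap(p['pixels'],(q[...,0]/q[...,2]).astype('f4'),(q[...,1]/q[...,2]).astype('f4'),cv2.INTER_CUBIC)
E
python3 - <<'E'
from h import *
w=shot('wrist');t=shot('top');sd=shot('side')
B=(.35,.72,-.4,0.0)
iw=rect(w,.01,*B);it=rect(t,.01,*B)
cv2.imwrite('pics/rect.png',np.hstack([iw,it])[:,:,::-1])
P={}
for nm,p in (('w',w),('t',t),('s',sd)):
    for k in NAMES:
        r=recognise(p,k)
        if r and r[0]['conf']>.5: P.setdefault(k,[]).append((nm,ray(p,r[0]['point'])))
for k,v in P.items():
    if len(v)>1: print(k,[a for a,_ in v],tri([b for _,b in v]).round(3))
E
```

```text
card_tin_grey ['w', 't', 's'] [ 0.643 -0.202 -0.007]
tip_dish ['w', 't', 's'] [ 0.527 -0.062  0.013]
round_pad ['w', 's'] [ 0.41  -0.351  0.005]
square_pad ['w', 's'] [ 0.541 -0.333  0.003]
tin_holder ['w', 't', 's'] [ 0.41  -0.17  -0.013]
cork_mat ['w', 't', 's'] [ 0.525 -0.193 -0.013]
sweet_red ['w', 't', 's'] [ 0.459 -0.071 -0.002]
sweet_yellow ['w', 's'] [ 0.617 -0.071 -0.146]
round_stamp ['t', 's'] [0.431 0.215 0.028]
square_stamp ['t', 's'] [ 0.658 -0.046  0.017]
```

View pics/rect.png

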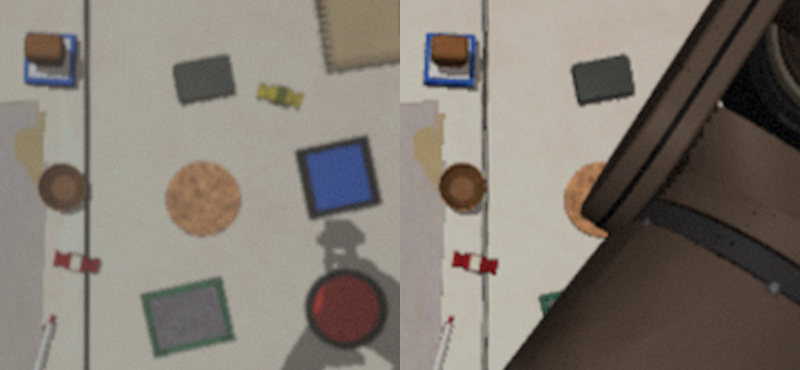

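```bash
cat > m.py <<'E'
from h import *
w=shot('wrist');t=shot('top');t['pixels']=cv2.imread('pics/top0.png')[:,:,::-1].copy()
# name: guess x,y, z of fitted outline, mode, half size of window
O={'tin':(.64,-.204,.014,'rect',.045),'holder':(.402,-.188,.008,'rect',.055),'cork':(.52,-.203,.005,'circ',.05),
'sqpad':(.543,-.338,.014,'rect',.048),'rpad':(.411,-.346,.014,'circ',.052),'dish':(.533,-.063,.018,'circ',.03),'sqst':(.66,-.051,.014,'blue',.035),
'sqfl':(.543,-.338,.006,'blue',.048),'rfl':(.411,-.346,.006,'red',.052)}
tiles=[]
for k,(x,y,z,m,h) in O.items():
    for n,p in (('w',w),('t',t)):
        s=4000;im=rect(p,z,x-h,x+h,y-h,y+h,s);lab=cv2.cvtColor(im,cv2.COLOR_RGB2LAB).astype(float)
        r,g,b=[im[...,i].astype(int) for i in range(3)]
        if m=='blue': M=(b>r*1.35)&(b>g*1.2)
        elif m=='red': M=(r>g*1.6)&(r>40)
        elif k in('sqpad','rpad'): M=(im.max(-1)<60)|(b>r*1.35)|(r>g*1.6)
        else:
            bg=np.percentile(lab.reshape(-1,3),80,axis=0);M=(np.abs(lab[...,0]-bg[0])>45)|(np.hypot(lab[...,1]-bg[1],lab[...,2]-bg[2])>14)
        M=cv2.morphologyEx(M.astype('u1')*255,cv2.MORPH_OPEN,np.ones((13,13)))
        cs,_=cv2.findContours(M,cv2.RETR_EXTERNAL,cv2.CHAIN_APPROX_NONE);
        if not cs: print(k,n,'none');continue
        c=cv2.convexHull(max(cs,key=cv2.contourArea))
        (cx,cy),(a,bb),an=cv2.minAreaRect(c)
        A=cv2.contourArea(c)
        if m in('circ','red'): 
            mm=cv2.moments(c);cx,cy=mm['m10']/mm['m00'],mm['m01']/mm['m00']
        # image: col = -y, row = -x ; rotation by an (clockwise on screen) = cw in world seen from above
        print(k,n,'x %.4f y %.4f'%(x+h-cy/s,y+h-cx/s),'size %.1f %.1f mm ang %.1f eqdia %.1f'%(a/4,bb/4,-an,2*np.sqrt(A/np.pi)/4))
        v=im.copy();cv2.drawContours(v,[c],-1,(0,255,0),3);tiles.append(cv2.resize(v,(130,130)))
while len(tiles)<18: tiles.append(tiles[-1]*0)
cv2.imwrite('pics/fits.png',np.vstack([np.hstack(tiles[i:i+6]) for i in (0,6,12)])[:,:,::-1])
E
python3 m.py
```

```text
tin w x 0.6395 y -0.2032 size 42.4 58.7 mm ang -79.1 eqdia 55.5
tin t x 0.6390 y -0.2020 size 43.7 60.2 mm ang -79.7 eqdia 56.9
holder w x 0.4030 y -0.1877 size 65.8 83.6 mm ang -77.8 eqdia 83.2
holder t x 0.4017 y -0.1865 size 67.0 85.3 mm ang -77.2 eqdia 84.7
cork w x 0.5201 y -0.2028 size 99.8 99.5 mm ang -90.0 eqdia 112.4
cork t x 0.5201 y -0.2028 size 99.8 99.5 mm ang -90.0 eqdia 112.4
sqpad w x 0.5430 y -0.3371 size 60.1 58.3 mm ang -78.0 eqdia 66.2
sqpad t x 0.5417 y -0.3353 size 71.4 72.6 mm ang -78.0 eqdia 80.8
rpad w x 0.4119 y -0.3438 size 63.9 63.3 mm ang -64.7 eqdia 64.1
rpad t x 0.4109 y -0.3433 size 77.8 80.0 mm ang -90.0 eqdia 79.4
dish w x 0.5318 y -0.0663 size 45.2 49.8 mm ang -90.0 eqdia 50.0
dish t x 0.5313 y -0.0625 size 48.6 45.3 mm ang -45.0 eqdia 47.6
sqst w x 0.6597 y -0.0506 size 50.4 50.6 mm ang -3.2 eqdia 49.4
sqst t x 0.6594 y -0.0496 size 50.5 52.4 mm ang -2.9 eqdia 57.4
sqfl w x 0.5437 y -0.3401 size 61.0 59.3 mm ang -78.1 eqdia 67.2
sqfl t x 0.5437 y -0.3382 size 63.1 62.2 mm ang -78.2 eqdia 70.1
rfl w x 0.4106 y -0.3469 size 64.9 64.2 mm ang -67.1 eqdia 65.1
rfl t x 0.4113 y -0.3456 size 68.2 67.2 mm ang -90.0 eqdia 68.2
```

View pics/fits.png

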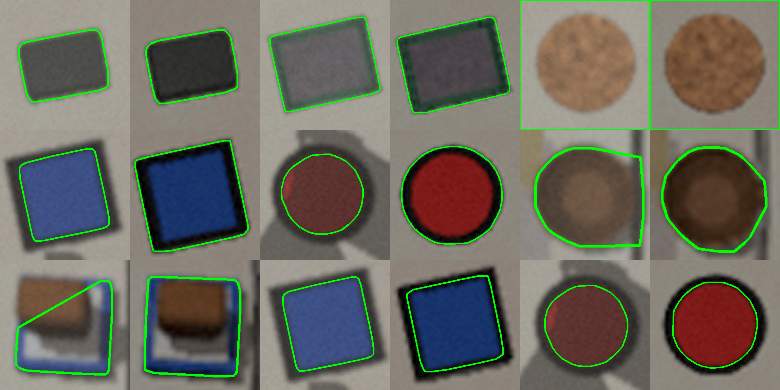

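```bash
python3 -c "
from h import *
go(.6393,-.2027,.10,100.5);go(.6393,-.2027,.003,100.5)"
```

```text
at [ 0.5001 -0.2023  0.399 ] yaw 89.8 t 5.12 open 1.001
  shift [-0.0, 0.186, 0.399] twist [0.0, -0.0, -0.178] rows 5.3
at [ 0.5001 -0.2023  0.399 ] yaw 89.8 t 5.12 open 1.001
  shift [-0.0, 0.186, 0.528] twist [0.0, -0.0, -0.178] rows 6.7
```

arm_command:
  steps:
    - {"translation": [0,0.186,0.38],"twist": [0,0,-0.178],"fingers": 0.4}
    - {"translation": [0,0.186,0.38],"twist": [0,0,-0.178],"fingers": 0.4}
    - {"translation": [0,0.186,0.38],"twist": [0,0,-0.178],"fingers": 0.4}
    - {"translation": [0,0.186,0.38],"twist": [0,0,-0.178],"fingers": 0.4}
    - {"translation": [0,0.186,0.38],"twist": [0,0,-0.178],"fingers": 0.4}

```text
time: 5.75
eef_pos: [0.6384, -0.2027, 0.1167]
tcp_rot: [0.639, 0.769, 0.0, 0.0]
contact_force: [0.5, -0.3, -0.4]
opening: 0.698
finger_force: 0.0
```

Run:
```python
from h import *
p=shot('wrist');save(p,'w2')
go(.6393,-.2027,.003,100.5)
```

```text
at [ 0.6357 -0.2003  0.1044] yaw 100.5 t 5.8 open 0.708
  shift [-0.005, 0.006, 0.135] twist [-0.011, -0.009, 0.0] rows 1.6
```

View pics/w2.png

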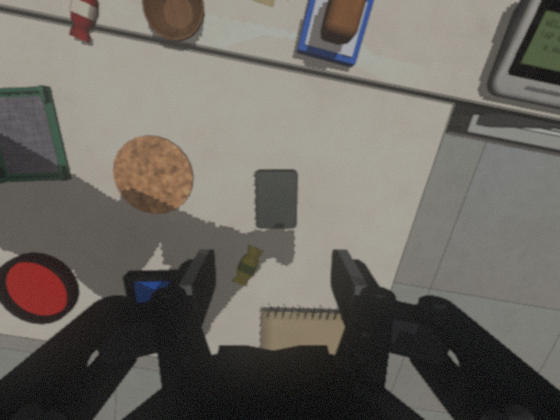

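arm_command:
  steps:
    - {"translation": [0,0,0.07],"twist": [0,0,0],"fingers": 0.4}
    - {"translation": [0,0,0.11],"twist": [0,0,0],"fingers": 0.4}
    - {"translation": [0,0,0.13],"twist": [0,0,0],"fingers": 0.4}
    - {"translation": [0,0,0.13],"twist": [0,0,0],"fingers": 0.4}

```text
time: 6.3
eef_pos: [0.637, -0.2025, 0.0202]
tcp_rot: [0.639, 0.769, -0.0, -0.001]
contact_force: [-0.5, 0.4, -0.3]
opening: 0.698
finger_force: 0.0
```

Run:
```python
from h import *
go(.6393,-.2027,.003,100.5)
```

```text
at [ 0.637  -0.2025  0.0202] yaw 100.5 t 6.3 open 0.698
  shift [-0.001, 0.003, 0.023] twist [-0.001, -0.001, 0.0] rows 0.3
```

arm_command:
  steps:
    - {"translation": [0,0.003,0.018],"twist": [0,0,0],"fingers": 0.4}
    - {"translation": [0,0.003,0.018],"twist": [0,0,0],"fingers": 0.4}
    - {"translation": [0,0.003,0.018],"twist": [0,0,0],"fingers": -0.3}
    - {"translation": [0,0.003,0.018],"twist": [0,0,0],"fingers": -0.3}
    - {"translation": [0,0.003,0.018],"twist": [0,0,0],"fingers": -0.3}
  grip_force: 40

```text
time: 6.92
eef_pos: [0.6399, -0.2024, 0.0078]
tcp_rot: [0.639, 0.769, 0.0, 0.0]
contact_force: [0.2, 0.1, -0.2]
opening: 0.346
finger_force: 0.0
```

Run:
```python
from h import *
go(.6393,-.2027,.08,100.5); print(get_state()['contact_force'],get_state()['finger_force'])
```

```text
at [ 0.6399 -0.2024  0.0078] yaw 100.5 t 6.92 open 0.346
  shift [-0.0, -0.001, -0.096] twist [0.001, 0.0, 0.0] rows 1.2
[ 0.18701778  0.07093207 -0.21478911] 0.0
```

arm_command:
  steps:
    - {"translation": [0,0,0],"twist": [0,0,0],"fingers": 0.4}
    - {"translation": [0,0,0],"twist": [0,0,0],"fingers": 0.4}
    - {"translation": [0,0,0.011],"twist": [0,0,0],"fingers": 0.4}
    - {"translation": [0,0,0.011],"twist": [0,0,0],"fingers": 0.4}

```text
time: 7.42
eef_pos: [0.6388, -0.2018, -0.0023]
tcp_rot: [0.639, 0.769, -0.0, -0.001]
contact_force: [-0.7, 0.1, -0.4]
opening: 0.703
finger_force: 0.0
```

arm_command:
  steps:
    - {"translation": [0,0,0],"twist": [0,0,0],"fingers": -0.3}
    - {"translation": [0,0,0],"twist": [0,0,0],"fingers": -0.3}
    - {"translation": [0,0,0],"twist": [0,0,0],"fingers": -0.3}
    - {"translation": [0,0,0],"twist": [0,0,0],"fingers": -0.3}

```text
time: 7.92
eef_pos: [0.6398, -0.2023, -0.0007]
tcp_rot: [0.639, 0.769, 0.0, 0.0]
contact_force: [-0.3, 0.5, 0.4]
opening: 0.354
finger_force: 0.0
```

Run:
```python
from h import *
p=shot('wrist');save(p,'w3')
```

```text
(no output)
```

View pics/w3.png

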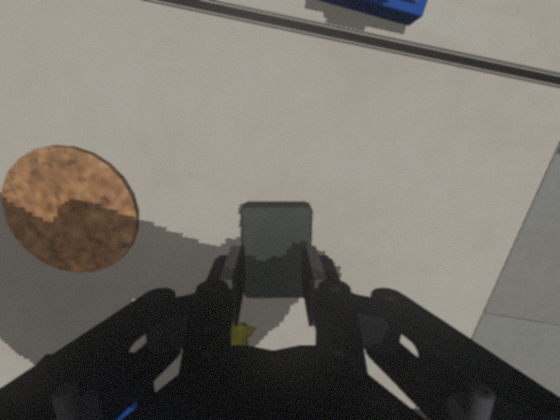

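arm_command:
  steps:
    - {"translation": [0,0,-0.004],"twist": [0,0,0],"fingers": -0.3}
    - {"translation": [0,0,-0.004],"twist": [0,0,0],"fingers": -1}
    - {"translation": [0,0,-0.004],"twist": [0,0,0],"fingers": -1}
    - {"translation": [0,0,-0.004],"twist": [0,0,0],"fingers": -1}
  grip_force: 40

```text
time: 8.48
eef_pos: [0.6396, -0.2022, 0.002]
tcp_rot: [0.639, 0.769, -0.0, -0.0]
contact_force: [-0.8, -0.0, -0.8]
opening: -0.001
finger_force: 0.0
```

Run:
```python
from h import *
go(.4025,-.187,.10,102.5)
```

```text
at [ 0.6396 -0.2022  0.002 ] yaw 100.5 t 8.47 open -0.001
  shift [0.078, -0.307, -0.131] twist [-0.0, -0.0, -0.033] rows 4.1
```

Run:
```python
from h import *
p=shot('wrist');save(p,'w4');q=shot('side')
r,c=map(int,proj(q,[.64,-.2,.02]));cr=lambda im,r,c:cv2.resize(im[max(r-50,0):r+50,c-65:c+65,::-1],(390,300),interpolation=cv2.INTER_CUBIC)
cv2.imwrite('pics/c4.png',np.hstack([cr(q['pixels'],r,c),cv2.resize(p['pixels'][150:,:,::-1],(390,300))]))
```

```text
(no output)
```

View pics/c4.png

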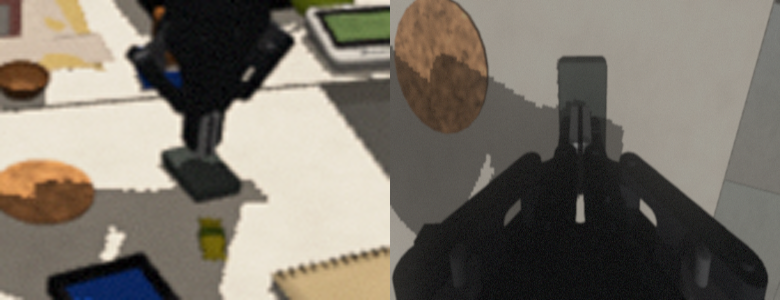

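Run:
```python
from h import *
t=shot('top');s=shot('side')
t['pixels']=cv2.imread('pics/top0.png')[:,:,::-1].copy();s['pixels']=cv2.imread('pics/side0.png')[:,:,::-1].copy()
def cen(p,f,x,y):
    im=p['pixels'].astype(int);M=f(*[im[...,i] for i in range(3)]).astype('u1');W=np.zeros_like(M);r,c=map(int,proj(p,[x,y,0]));W[r-32:r+33,c-40:c+41]=1
    n,l,st,ce=cv2.connectedComponentsWithStats(M*W);k=1+np.argmax(st[1:,4]);return (ce[k][1],ce[k][0]),st[k,4]
for n,f,x,y in (('cork',lambda r,g,b:(r>b*1.5)&(r>60),.522,-.203),('rfl',lambda r,g,b:(r>g*1.8)&(r>60),.411,-.345),('bfl',lambda r,g,b:(b>r*1.5)&(b>60),.543,-.338),('tin',lambda r,g,b:(r+g+b<210),.639,-.203),('holder',lambda r,g,b:(g>r*1.25)|(r+g+b<330),.4025,-.187)):
    a,na=cen(t,f,x,y);b,nb=cen(s,f,x,y);R=[ray(t,a),ray(s,b)]
    X=tri(R);res=[np.linalg.norm(np.cross(X-c,d)) for c,d in R];print(n,X.round(4),na,nb,np.round(res,4), 'pix',np.round(a,1),np.round(b,1))
```

```text
cork [ 5.219e-01 -2.030e-01 -2.000e-04] 890 578 [0.0001 0.0001] pix [225.5 339.5] [252.5 291.7]
rfl [ 0.4112 -0.3455  0.0057] 756 677 [0. 0.] pix [277.2 405.6] [300.2 249.2]
bfl [ 0.5435 -0.338   0.0068] 646 532 [0.0002 0.0002] pix [216.9 400.6] [289.5 317.2]
tin [ 0.6431 -0.2047 -0.0057] 458 115 [0.0011 0.0011] pix [172.6 339.8] [250.1 344. ]
holder [ 0.4016 -0.188  -0.0012] 1259 346 [0.0001 0.0001] pix [280.3 332.8] [253.9 236.4]
```

Run:
```python
from h import *
q=shot('side');w=shot('wrist');st=get_state();print(st['eef_pos'],st['qpos'].round(3))
e=st['eef_pos'];outs=[]
for p,c0 in ((q,(.64,-.2,.03)),(w,e)):
    r,c=map(int,proj(p,c0));r0,c0=max(min(r-50,320),0),c-65
    im=cv2.resize(p['pixels'][r0:r0+100,c0:c0+130,::-1],(390,300),interpolation=cv2.INTER_CUBIC)
    for dz,col in ((0,(0,0,255)),(.015,(0,255,0)),(.03,(255,0,255))):
        a,b=proj(p,e+[0,0,dz]);cv2.circle(im,(int((b-c0+.5)*3),int((a-r0+.5)*3)),3,col,-1)
    outs.append(im)
cv2.imwrite('pics/c5.png',np.hstack(outs))
```

```text
[ 0.6396669  -0.20223594  0.00207108] [-0.457  0.502  1.7    0.     0.94  -0.641]
```

View pics/c5.png

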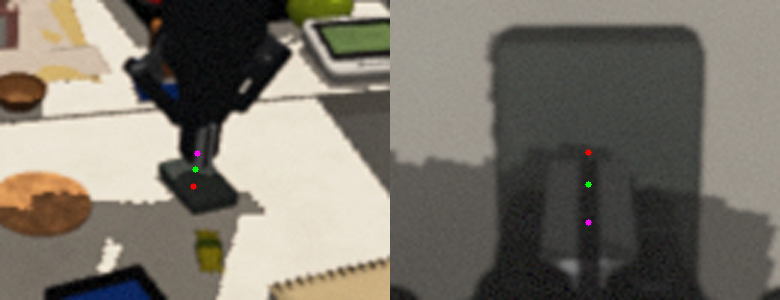

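arm_command:
  steps:
    - {"translation": [0,0,0],"twist": [0,0,0],"fingers": 0.4}
    - {"translation": [0,0,0],"twist": [0,0,0],"fingers": 0.4}
    - {"translation": [0,0,0],"twist": [0,0,0],"fingers": 0.4}
    - {"translation": [0,0,0.018],"twist": [0,0,0],"fingers": 0.4}
    - {"translation": [0,0,0.018],"twist": [0,0,0],"fingers": 0.4}

```text
time: 9.4
eef_pos: [0.6382, -0.2015, -0.0136]
tcp_rot: [0.639, 0.769, -0.0, -0.002]
contact_force: [0.2, -0.3, -0.1]
opening: 0.698
finger_force: 0.0
```

arm_command:
  steps:
    - {"translation": [0,0,0],"twist": [0,0,0],"fingers": -0.5}
    - {"translation": [0,0,0],"twist": [0,0,0],"fingers": -0.5}
    - {"translation": [0,0,0],"twist": [0,0,0],"fingers": -0.5}
    - {"translation": [0,0,0],"twist": [0,0,0],"fingers": -0.5}

```text
time: 9.9
eef_pos: [0.6398, -0.2023, -0.0112]
tcp_rot: [0.639, 0.769, 0.0, 0.0]
contact_force: [-0.8, -0.3, 0.2]
opening: 0.435
finger_force: 40.2
```

arm_command:
  steps:
    - {"translation": [0,0,-0.08],"twist": [0,0,0],"fingers": -0.5}
    - {"translation": [0.03,-0.08,-0.15],"twist": [0,0,-0.033],"fingers": -0.5}
    - {"translation": [0.05,-0.16,-0.15],"twist": [0,0,-0.033],"fingers": -0.5}
    - {"translation": [0.07,-0.24,-0.15],"twist": [0,0,-0.033],"fingers": -0.5}
    - {"translation": [0.078,-0.307,-0.13],"twist": [0,0,-0.033],"fingers": -0.5}

```text
time: 10.52
eef_pos: [0.4065, -0.1869, 0.0884]
tcp_rot: [0.626, 0.78, -0.0, 0.002]
contact_force: [0.1, -0.6, -0.2]
opening: 0.433
finger_force: 40.3
```

Run:
```python
from h import *
p=shot('wrist');save(p,'w6');p=shot('wrist')
go(.4025,-.187,-.006,102.5);print(get_state()['finger_force'])
```

```text
at [ 0.3992 -0.1825  0.0823] yaw 102.4 t 10.62 open 0.435
  shift [-0.008, 0.004, 0.118] twist [-0.008, -0.008, -0.002] rows 1.4
40.253886580467224
```

View pics/w6.png

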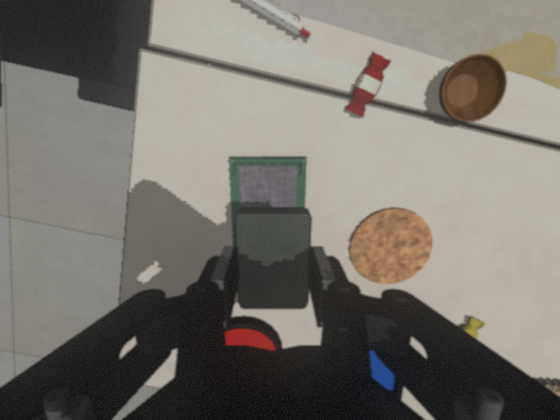

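arm_command:
  steps:
    - {"translation": [0,0,0.06],"twist": [0,0,0],"fingers": -0.5}
    - {"translation": [0,0,0.06],"twist": [0,0,0],"fingers": -0.5}
    - {"translation": [0,0,0.06],"twist": [0,0,0],"fingers": -0.5}

```text
time: 11.0
eef_pos: [0.4083, -0.1871, 0.0432]
tcp_rot: [0.626, 0.78, 0.0, 0.001]
contact_force: [0.1, -1.0, 1.0]
opening: 0.431
finger_force: 40.4
```

Run:
```python
from h import *
go(.4025,-.187,-.006,102.5)
p=shot('wrist');st=get_state();
p['c']=p['c']+[0,0,.013]
im=rect(p,.01,.34,.46,-.26,-.12,3000)
yy=.34
a=np.radians(12.5);
def px(x,y): return int((-.12-y)*3000),int((.46-x)*3000)
R=np.array([[np.cos(a),-np.sin(a)],[np.sin(a),np.cos(a)]])
q=np.array([px(*(np.array([.4025,-.187])+R@v)) for v in np.array([[33,42],[33,-42],[-33,-42],[-33,42]])/1000.])
im=im[:,:,::-1].copy();cv2.polylines(im,[q.reshape(-1,1,2)],True,(0,0,255),1)
s=p['pixels'][120:,130:430,::-1]
cv2.imwrite('pics/c7.png',np.hstack([im,cv2.resize(s,(360,360))]))
```

```text
at [ 0.4083 -0.1871  0.0432] yaw 102.5 t 11.0 open 0.431
  shift [0.002, -0.008, 0.066] twist [0.001, 0.001, 0.0] rows 0.8
```

View pics/c7.png

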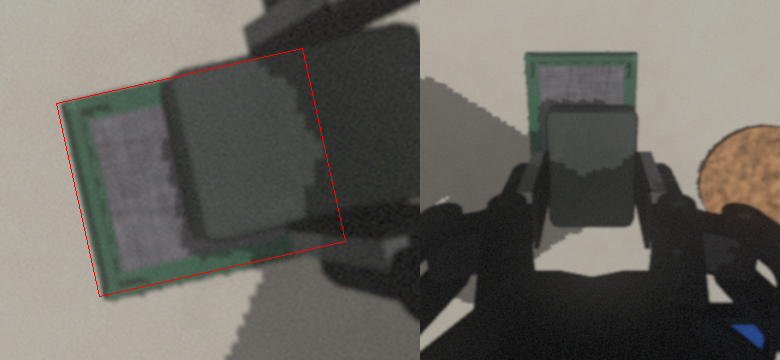

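arm_command:
  steps:
    - {"translation": [0.002,-0.008,0.03],"twist": [0,0,0],"fingers": -0.5}
    - {"translation": [0.002,-0.008,0.05],"twist": [0,0,0],"fingers": -0.5}
    - {"translation": [0.002,-0.008,0.06],"twist": [0,0,0],"fingers": -0.5}
    - {"translation": [0.002,-0.008,0.065],"twist": [0,0,0],"fingers": -0.5}
    - {"translation": [0.002,-0.008,0.065],"twist": [0,0,0],"fingers": -0.5}

```text
time: 11.68
eef_pos: [0.4014, -0.1865, -0.0065]
tcp_rot: [0.626, 0.78, 0.0, 0.0]
contact_force: [0.3, -0.0, 0.1]
opening: 0.431
finger_force: 40.4
```

arm_command:
  steps:
    - {"translation": [0,0,0.003],"twist": [0,0,0],"fingers": -0.5}
    - {"translation": [0,0,0.003],"twist": [0,0,0],"fingers": -0.5}
    - {"translation": [0,0,0.003],"twist": [0,0,0],"fingers": 0.3}
    - {"translation": [0,0,0.003],"twist": [0,0,0],"fingers": 0.3}
    - {"translation": [0,0,-0.08],"twist": [0,0,0],"fingers": 0.3}

```text
time: 12.3
eef_pos: [0.3968, -0.1832, 0.0486]
tcp_rot: [0.626, 0.78, -0.0, -0.008]
contact_force: [0.5, -1.1, 0.1]
opening: 0.647
finger_force: 0.0
```

Run:
```python
from h import *
go(.5315,-.063,.10,90);go(.5315,-.063,-.004,90)
```

```text
at [ 0.3968 -0.1832  0.0486] yaw 102.5 t 12.3 open 0.647
  shift [0.119, 0.209, -0.069] twist [-0.01, -0.01, 0.208] rows 3.0
at [ 0.3968 -0.1832  0.0486] yaw 102.5 t 12.3 open 0.647
  shift [0.117, 0.211, 0.069] twist [-0.01, -0.01, 0.208] rows 3.0
```

arm_command:
  steps:
    - {"translation": [0,0,-0.07],"twist": [0,0,0.1],"fingers": 0.4}
    - {"translation": [0.06,0.103,-0.07],"twist": [0,0,0.208],"fingers": 0.4}
    - {"translation": [0.121,0.206,-0.07],"twist": [0,0,0.208],"fingers": 0.4}
    - {"translation": [0.121,0.206,-0.07],"twist": [0,0,0.208],"fingers": 0.4}
    - {"translation": [0.121,0.206,-0.07],"twist": [0,0,0.208],"fingers": 0.4}

```text
time: 12.92
eef_pos: [0.5341, -0.0621, 0.1059]
tcp_rot: [0.705, 0.709, 0.0, 0.0]
contact_force: [-0.5, -1.0, 0.2]
opening: 0.703
finger_force: 0.0
```

Run:
```python
from h import *
p=shot('wrist');p['c']=p['c']+[0,0,.013]
im=rect(p,.018,.45,.60,-.14,0.06,3000)[:,:,::-1].copy()
px=lambda x,y:(int((.06-y)*3000),int((.60-x)*3000))
cv2.circle(im,px(.5315,-.063),72,(0,0,255),1)
e=get_state()['eef_pos'];cv2.circle(im,px(*e[:2]),3,(0,255,0),-1)
cv2.imwrite('pics/c8.png',im)
go(.5315,-.063,.02,90);go(.5315,-.063,-.005,90)
```

```text
at [ 0.5328 -0.0632  0.1055] yaw 90.2 t 12.97 open 0.698
  shift [0.0, -0.002, 0.114] twist [-0.001, -0.0, 0.003] rows 1.4
at [ 0.5328 -0.0632  0.1055] yaw 90.2 t 12.97 open 0.698
  shift [0.0, -0.002, 0.147] twist [-0.001, -0.0, 0.003] rows 1.8
```

View pics/c8.png

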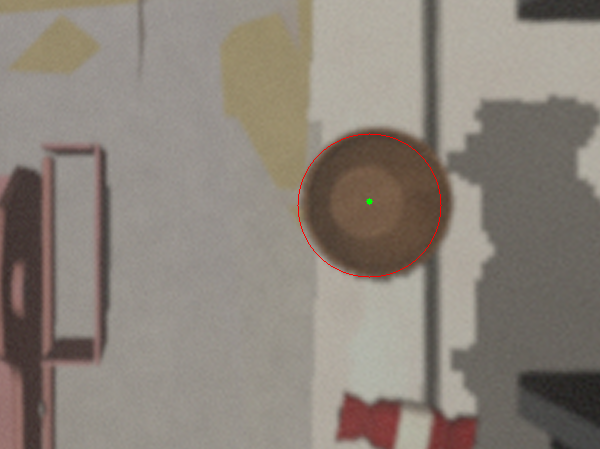

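arm_command:
  steps:
    - {"translation": [-0.003,-0.001,0.07],"twist": [0,0,0],"fingers": 0.4}
    - {"translation": [-0.003,-0.001,0.12],"twist": [0,0,0],"fingers": 0.4}
    - {"translation": [-0.003,-0.001,0.149],"twist": [0,0,0],"fingers": 0.4}
    - {"translation": [-0.003,-0.001,0.149],"twist": [0,0,0],"fingers": 0.4}
    - {"translation": [-0.003,-0.001,0.149],"twist": [0,0,0],"fingers": 0.4}
  grip_force: 25

```text
time: 13.6
eef_pos: [0.532, -0.0675, -0.0048]
tcp_rot: [0.707, 0.707, 0.0, 0.001]
contact_force: [-0.6, -1.0, 0.4]
opening: 0.7
finger_force: 0.0
```

arm_command:
  steps:
    - {"translation": [0,0,0],"twist": [0,0,0],"fingers": -0.4}
    - {"translation": [0,0,0],"twist": [0,0,0],"fingers": -0.4}
    - {"translation": [0,0,0],"twist": [0,0,0],"fingers": -0.4}

```text
time: 13.98
eef_pos: [0.5322, -0.0668, -0.0051]
tcp_rot: [0.707, 0.707, 0.0, 0.001]
contact_force: [-0.0, 0.6, 1.4]
opening: 0.297
finger_force: 0.8
```

Run:
```python
from h import *
p=shot('wrist');q=shot('side');r,c=map(int,proj(q,[.53,-.07,.02]))
cr=cv2.resize(q['pixels'][r-50:r+50,c-65:c+65,::-1],(390,300),interpolation=cv2.INTER_CUBIC)
cv2.imwrite('pics/c9.png',np.hstack([cr,cv2.resize(p['pixels'][100:,:,::-1],(400,300))]))
```

View pics/c9.png

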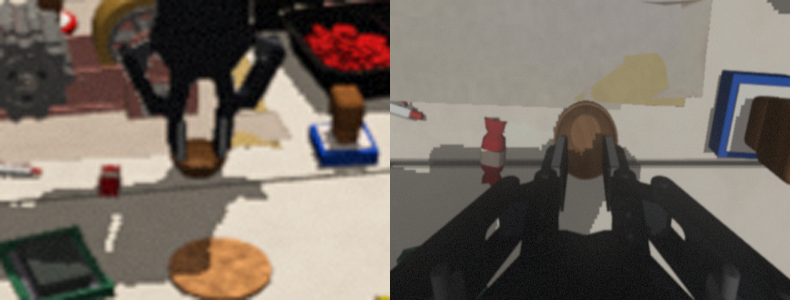

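arm_command:
  steps:
    - {"translation": [0,0,-0.03],"twist": [0,0,0],"fingers": -0.4}
    - {"translation": [0,0,-0.03],"twist": [0,0,0],"fingers": 0.5}
    - {"translation": [0,0,-0.03],"twist": [0,0,0],"fingers": 0.5}
    - {"translation": [0.001,0,0.0],"twist": [0,0,0],"fingers": 0.5}
    - {"translation": [0.001,0,0.01],"twist": [0,0,0],"fingers": 0.5}
  grip_force: 30

```text
time: 14.7
eef_pos: [0.5297, -0.0653, -0.0156]
tcp_rot: [0.707, 0.707, -0.001, -0.002]
contact_force: [-0.6, -0.1, -0.3]
opening: 0.75
finger_force: 0.0
```

arm_command:
  steps:
    - {"translation": [0,0,0],"twist": [0,0,0],"fingers": 0.5}
    - {"translation": [0,0,0.001],"twist": [0,0,0],"fingers": -0.4}
    - {"translation": [0,0,0.001],"twist": [0,0,0],"fingers": -0.4}
    - {"translation": [0,0,0.001],"twist": [0,0,0],"fingers": -0.4}
    - {"translation": [0,0,0.001],"twist": [0,0,0],"fingers": -0.4}

```text
time: 15.32
eef_pos: [0.5323, -0.0661, -0.0133]
tcp_rot: [0.707, 0.707, 0.0, 0.001]
contact_force: [0.0, 1.2, 3.8]
opening: 0.52
finger_force: 30.9
```

arm_command:
  steps:
    - {"translation": [0,0,-0.05],"twist": [0,0,0],"fingers": -0.4}
    - {"translation": [-0.06,-0.005,-0.08],"twist": [0,0,0],"fingers": -0.4}
    - {"translation": [-0.13,-0.01,-0.08],"twist": [0,0,0],"fingers": -0.4}
    - {"translation": [-0.183,-0.014,-0.06],"twist": [0,0,0],"fingers": -0.4}
    - {"translation": [-0.183,-0.014,-0.05],"twist": [0,0,0],"fingers": -0.4}

```text
time: 15.95
eef_pos: [0.5205, -0.2054, 0.0227]
tcp_rot: [0.708, 0.706, -0.0, -0.0]
contact_force: [0.7, 0.6, -0.7]
opening: 0.517
finger_force: 31.0
```

Run:
```python
from h import *
go(.522,-.203,-.007,90)
p=shot('wrist');p['c']=p['c']+[0,0,.013]
im=rect(p,.005,.45,.60,-.27,-.12,2000)[:,:,::-1].copy()
px=lambda x,y:(int((-.12-y)*2000),int((.60-x)*2000))
cv2.circle(im,px(.522,-.203),76,(0,0,255),1)
q=shot('side');r,c=map(int,proj(q,[.53,-.19,.03]))
cr=cv2.resize(q['pixels'][r-50:r+50,c-65:c+65,::-1],(390,300),interpolation=cv2.INTER_CUBIC)
cv2.imwrite('pics/c10.png',np.hstack([im,cr]))
go(.522,-.203,-.007,90)
```

```text
at [ 0.5205 -0.2054  0.0227] yaw 89.8 t 15.95 open 0.517
  shift [0.003, 0.002, 0.04] twist [-0.0, -0.0, -0.004] rows 0.5Traceback (most recent call last):
  File "<stdin>", line 9, in <module>
    return _nx.concatenate(arrs, 1, dtype=dtype, casting=casting)
           ~~~~~~~~~~~~~~~^^^^^^^^^^^^^^^^^^^^^^^^^^^^^^^^^^^^^^^
ValueError: all the input array dimensions except for the concatenation axis must match exactly, but along dimension 0, the array at index 0 has size 299 and the array at index 1 has size 300
```

arm_command:
  steps:
    - {"translation": [0.003,0.002,0.025],"twist": [0,0,0],"fingers": -0.4}
    - {"translation": [0.003,0.002,0.037],"twist": [0,0,0],"fingers": -0.4}
    - {"translation": [0.003,0.002,0.039],"twist": [0,0,0],"fingers": -0.4}
    - {"translation": [0.003,0.002,0.039],"twist": [0,0,0],"fingers": -0.4}
    - {"translation": [0.003,0.002,0.039],"twist": [0,0,0],"fingers": -0.4}

```text
time: 16.68
eef_pos: [0.5231, -0.2011, -0.0053]
tcp_rot: [0.707, 0.707, 0.0, 0.001]
contact_force: [0.4, 0.3, -0.5]
opening: 0.514
finger_force: 31.0
```

arm_command:
  steps:
    - {"translation": [0,0,0.003],"twist": [0,0,0],"fingers": -0.4}
    - {"translation": [0,0,0.003],"twist": [0,0,0],"fingers": 0.4}
    - {"translation": [0,0,0.003],"twist": [0,0,0],"fingers": 0.5}
    - {"translation": [0,0,-0.06],"twist": [0,0,0],"fingers": 0.5}
    - {"translation": [0,0,-0.14],"twist": [0,0,0],"fingers": 0.2}

```text
time: 17.3
eef_pos: [0.5213, -0.2002, 0.0986]
tcp_rot: [0.707, 0.707, -0.001, -0.002]
contact_force: [1.0, -0.8, 0.3]
opening: 0.602
finger_force: 0.0
```

Run:
```python
from h import *
go(.6597,-.050,.11,87)
```

```text
at [ 0.5213 -0.2002  0.0986] yaw 90.0 t 17.3 open 0.602
  shift [0.2, 0.184, -0.015] twist [-0.004, -0.002, 0.05] rows 3.3
```

arm_command:
  steps:
    - {"translation": [0.06,0.055,-0.015],"twist": [0,0,0.05],"fingers": 0.2}
    - {"translation": [0.12,0.11,-0.015],"twist": [0,0,0.05],"fingers": 0.2}
    - {"translation": [0.18,0.165,-0.015],"twist": [0,0,0.05],"fingers": 0.2}
    - {"translation": [0.2,0.184,-0.015],"twist": [0,0,0.05],"fingers": 0.2}
    - {"translation": [0.2,0.184,-0.015],"twist": [0,0,0.05],"fingers": 0.2}

```text
time: 17.92
eef_pos: [0.6608, -0.0502, 0.1101]
tcp_rot: [0.725, 0.689, -0.0, -0.0]
contact_force: [-0.8, 0.2, -0.3]
opening: 0.597
finger_force: 0.0
```

```bash
cat > blob.py <<'E'
from h import *
DZ=.013
def blob(p,f,x,y,z,h,s=3000):
    im=rect(p,z,x-h,x+h,y-h,y+h,s);M=f(*[im[...,i].astype(int) for i in range(3)]).astype('u1')
    M=cv2.morphologyEx(M,cv2.MORPH_OPEN,np.ones((7,7)))
    n,l,st,ce=cv2.connectedComponentsWithStats(M)
    if n<2: return None
    k=1+np.argmax(st[1:,4]);c=max(cv2.findContours((l==k).astype('u1'),cv2.RETR_EXTERNAL,cv2.CHAIN_APPROX_NONE)[0],key=cv2.contourArea)
    (cx,cy),(a,b),an=cv2.minAreaRect(c)
    return 'rect xy %.4f %.4f'%(x+h-cy/s,y+h-cx/s),'size %.1f %.1f ang %.1f'%(a*1e3/s,b*1e3/s,-an),'centroid %.4f %.4f'%(x+h-ce[k][1]/s,y+h-ce[k][0]/s),'area mm2 %.0f'%(st[k,4]*1e6/s/s)
blue=lambda r,g,b:(b>r*1.35)&(b>g*1.2)
red=lambda r,g,b:(r>g*1.8)&(r>b*1.6)&(r>40)
brown=lambda r,g,b:(r>b*1.6)&(r>g*1.15)&(r>30)&(r<=g*2)
E
python3 - <<'E'
from blob import *
go(.6597,-.050,.02,87)
p=shot('wrist');save(p,'w11');p['c']=p['c']+[0,0,DZ];
print('foot',blob(p,blue,.66,-.05,.014,.045));print('grip top',blob(p,brown,.66,-.05,.056,.045))
t=shot('top');print('tin',recognise(t,'card_tin_grey')[:1],'dish',[onz(t,r['point'],.02).round(3) for r in recognise(t,'tip_dish')[:1]])
E
```

```text
at [ 0.6608 -0.0502  0.1101] yaw 87.1 t 17.93 open 0.597
  shift [0.0, -0.001, 0.12] twist [-0.001, 0.0, 0.002] rows 1.4
foot ('rect xy 0.6605 -0.0526', 'size 52.8 51.9 ang -3.1', 'centroid 0.6608 -0.0464', 'area mm2 738')
grip top ('rect xy 0.6607 -0.0528', 'size 34.4 21.8 ang -2.5', 'centroid 0.6610 -0.0533', 'area mm2 710')
tin [{'point': [281.3, 334.3], 'conf': 0.78}] dish [array([ 0.513, -0.2  ,  0.02 ])]
```

arm_command:
  steps:
    - {"translation": [-0.003,-0.001,0.06],"twist": [0,0,0],"fingers": 0.2}
    - {"translation": [-0.003,-0.001,0.11],"twist": [0,0,0],"fingers": 0.2}
    - {"translation": [-0.003,-0.001,0.124],"twist": [0,0,0],"fingers": 0.2}
    - {"translation": [-0.003,-0.001,0.124],"twist": [0,0,0],"fingers": 0.2}
  grip_force: 50

```text
time: 18.62
eef_pos: [0.6593, -0.0538, 0.0174]
tcp_rot: [0.726, 0.688, -0.0, -0.0]
contact_force: [-0.9, 0.5, 0.9]
opening: 0.599
finger_force: 0.0
```

arm_command:
  steps:
    - {"translation": [0,0,0],"twist": [0,0,0],"fingers": -1}
    - {"translation": [0,0,0],"twist": [0,0,0],"fingers": -1}
    - {"translation": [0,0,0],"twist": [0,0,0],"fingers": -1}
    - {"translation": [0,0,0],"twist": [0,0,0],"fingers": -1}

```text
time: 19.12
eef_pos: [0.6613, -0.0536, 0.0199]
tcp_rot: [0.725, 0.688, 0.001, 0.002]
contact_force: [-0.4, -0.9, 6.0]
opening: 0.268
finger_force: 50.7
```

Run:
```python
from h import *
go(.5428,-.3373,.07,102)
```

```text
at [ 0.6613 -0.0536  0.0199] yaw 87.0 t 19.12 open 0.268
  shift [-0.386, -0.138, -0.067] twist [0.003, 0.001, -0.25] rows 5.0
```

arm_command:
  steps:
    - {"translation": [0,0,-0.07],"twist": [0,0,0],"fingers": -1}
    - {"translation": [-0.08,-0.03,-0.09],"twist": [0,0,-0.1],"fingers": -1}
    - {"translation": [-0.16,-0.06,-0.09],"twist": [0,0,-0.2],"fingers": -1}
    - {"translation": [-0.24,-0.086,-0.09],"twist": [0,0,-0.25],"fingers": -1}
    - {"translation": [-0.32,-0.114,-0.09],"twist": [0,0,-0.25],"fingers": -1}

```text
time: 19.75
eef_pos: [0.5635, -0.2837, 0.0851]
tcp_rot: [0.629, 0.777, 0.0, 0.0]
contact_force: [0.3, -0.1, -1.1]
opening: 0.268
finger_force: 49.9
```

Run:
```python
from h import *
print(get_state()['finger_force']);go(.543,-.3375,.07,102)
```

```text
49.86096382141113
at [ 0.5635 -0.2837  0.0851] yaw 102.1 t 19.75 open 0.268
  shift [-0.064, -0.042, 0.02] twist [0.001, 0.0, 0.001] rows 1.0
```

arm_command:
  steps:
    - {"translation": [-0.032,-0.021,0.01],"twist": [0,0,0],"fingers": -1}
    - {"translation": [-0.064,-0.042,0.02],"twist": [0,0,0],"fingers": -1}
    - {"translation": [-0.064,-0.042,0.02],"twist": [0,0,0],"fingers": -1}
    - {"translation": [-0.064,-0.042,0.02],"twist": [0,0,0],"fingers": -1}

```text
time: 20.25
eef_pos: [0.5436, -0.3351, 0.0698]
tcp_rot: [0.629, 0.777, 0.0, -0.0]
contact_force: [0.6, 0.4, -0.5]
opening: 0.263
finger_force: 49.9
```

```bash
cat > fit.py <<'E'
from blob import *
from scipy.optimize import minimize
def hullmask(p,P,shape=(420,560),k=4):
    q=np.array([proj(p,X)[::-1] for X in P]);m=np.zeros((shape[0]*k,shape[1]*k),'u1')
    cv2.fillConvexPoly(m,cv2.convexHull(((q+.5)*k*16).astype(np.int32)),1,shift=4);return m
def box(x,y,yaw,z0,z1,a,circ=False):
    if circ: t=np.linspace(0,2*np.pi,40,endpoint=False);v=a*np.c_[np.cos(t),np.sin(t)]
    else:
        c,s=np.cos(yaw),np.sin(yaw);v=a*np.array([[1,1],[1,-1],[-1,-1],[-1,1]])@np.array([[c,s],[-s,c]])
    return np.array([[x+i,y+j,z] for i,j in v for z in (z0,z1)])
def fit(p,f,x,y,yaw,z0,z1,a,circ=False,w=30,k=4):
    im=cv2.resize(p['pixels'],None,fx=k,fy=k,interpolation=cv2.INTER_CUBIC).astype(int);M=f(*[im[...,i] for i in range(3)]).astype('u1')
    r,c=map(int,proj(p,[x,y,z0]));W=np.zeros_like(M);W[max(0,(r-w)*k):(r+w)*k,(c-w)*k:(c+w)*k]=1;M*=W
    n,l,st,_=cv2.connectedComponentsWithStats(M);big=[i for i in range(1,n) if st[i,4]>150]
    pts=np.argwhere(np.isin(l,big))[:,::-1].astype(np.int32);H=np.zeros_like(M);cv2.fillConvexPoly(H,cv2.convexHull(pts),1)
    def cost(v):
        m=hullmask(p,box(v[0],v[1],yaw,z0,z1,a,circ));return 1-(m&H).sum()/(m|H).sum()
    b=minimize(cost,[x,y],method='Nelder-Mead',options=dict(initial_simplex=[[x,y],[x+.006,y],[x,y+.006]],xatol=1e-4))
    return b.x.round(4),round(1-b.fun,3)
black=lambda r,g,b:(np.maximum(np.maximum(r,g),b)<60)|blue(r,g,b)|red(r,g,b)
E
python3 - <<'E'
from fit import *
q=shot('side');save(q,'side12');e=get_state()['eef_pos'];go(.543,-.3373,.0255,102)
z=e[2]-.0195
print('foot z',z,fit(q,blue,e[0],e[1],np.radians(12),z,z+.014,.025,w=26))
s0=dict(q);s0['pixels']=cv2.imread('pics/side0.png')[:,:,::-1].copy()
print('sqpad side',fit(s0,black,.543,-.337,np.radians(12),0,.014,.035),'rpad side',fit(s0,black,.411,-.345,0,0,.014,.04,True))
t0=shot('top');t0['pixels']=cv2.imread('pics/top0.png')[:,:,::-1].copy()
print('sqpad top',fit(t0,black,.543,-.337,np.radians(12),0,.014,.035),'rpad top',fit(t0,black,.411,-.345,0,0,.014,.04,True))
print('sqstamp0 side',fit(s0,blue,.66,-.05,np.radians(-3),0,.014,.025),'top',fit(t0,blue,.66,-.05,np.radians(-3),0,.014,.025))
E
```

```text
at [ 0.5439 -0.3349  0.0701] yaw 102.1 t 20.3 open 0.268
  shift [-0.003, -0.002, 0.059] twist [0.0, -0.0, 0.001] rows 0.7
foot z 0.0505858535240286 (array([ 0.5313, -0.3718]), np.float64(0.599))
sqpad side (array([ 0.5437, -0.3402]), np.float64(0.932)) rpad side (array([ 0.411 , -0.3457]), np.float64(0.892))
sqpad top (array([ 0.5428, -0.3369]), np.float64(0.973)) rpad top (array([ 0.4119, -0.3455]), np.float64(0.936))
sqstamp0 side (array([ 0.6607, -0.0506]), np.float64(0.877)) top (array([ 0.6616, -0.0493]), np.float64(0.958))
```

Run:
```python
from fit import *
q=shot('side');e=get_state()['eef_pos']
im=q['pixels'].astype(int);M=blue(im[...,0],im[...,1],im[...,2]).astype('u1')
n,l,st,ce=cv2.connectedComponentsWithStats(M)
for i in range(1,n):
    if st[i,4]>8 and 200<ce[i][1]<340: print(st[i],ce[i].round(0))
for z in (.0505,0): print('expected foot box',z,np.array([proj(q,X) for X in box(.5439,-.335,np.radians(12),z,z+.014,.025)]).round(0).tolist())
```

```text
[298 260  39  45 870] [317. 284.]
[482 268   5   4   9] [484. 269.]
expected foot box 0.0505 [[260.0, 324.0], [254.0, 324.0], [275.0, 336.0], [269.0, 337.0], [282.0, 312.0], [276.0, 313.0], [266.0, 301.0], [260.0, 301.0]]
expected foot box 0 [[280.0, 322.0], [275.0, 323.0], [296.0, 334.0], [291.0, 335.0], [303.0, 311.0], [297.0, 311.0], [286.0, 300.0], [281.0, 300.0]]
```

arm_command:
  steps:
    - {"translation": [-0.003,-0.002,-0.08],"twist": [0,0,0],"fingers": -1}
    - {"translation": [-0.003,-0.002,-0.08],"twist": [0,0,0],"fingers": -1}
    - {"translation": [-0.003,-0.002,-0.08],"twist": [0,0,0],"fingers": -1}
    - {"translation": [-0.003,-0.002,-0.08],"twist": [0,0,0],"fingers": -1}

```text
time: 20.9
eef_pos: [0.5417, -0.3371, 0.1282]
tcp_rot: [0.629, 0.777, 0.0, -0.002]
contact_force: [0.1, -0.2, -1.2]
opening: 0.261
finger_force: 49.9
```

Run:
```python
from fit import *
q=shot('side');e=get_state()['eef_pos'];z=e[2]-.0195;go(.543,-.3373,.0255,102)
im=q['pixels'].astype(int);M=blue(im[...,0],im[...,1],im[...,2]).astype('u1')
n,l,st,ce=cv2.connectedComponentsWithStats(M)
for i in range(1,n):
    if st[i,4]>8 and 180<ce[i][1]<340: print(st[i],ce[i].round(0))
for dz in (-.013,0,.013):
  print(dz,'foot',fit(q,blue,e[0],e[1],np.radians(12),z+dz,z+dz+.014,.025,w=25))
```

```text
at [ 0.5417 -0.3372  0.128 ] yaw 102.0 t 20.95 open 0.267
  shift [-0.001, 0.002, 0.137] twist [-0.002, -0.003, 0.0] rows 1.6
[ 77 198   5   8  10] [ 79. 202.]
[301 235  37  21 285] [319. 247.]
[298 277  39  25 614] [317. 289.]
-0.013 foot (array([ 0.5453, -0.3164]), np.float64(0.861))
0 foot (array([ 0.539 , -0.3335]), np.float64(0.816))
0.013 foot (array([ 0.5336, -0.3506]), np.float64(0.771))
```

Run:
```python
from fit import *
from scipy.optimize import fsolve
def ext(p,f,r0,r1,c0,c1,k=4):
    im=cv2.resize(p['pixels'][r0:r1,c0:c1],None,fx=k,fy=k,interpolation=cv2.INTER_CUBIC).astype(int)
    M=f(*[im[...,i] for i in range(3)]).astype('u1');n,l,st,_=cv2.connectedComponentsWithStats(M);i=1+np.argmax(st[1:,4])
    x,y,w,h,_a=st[i];return c0+x/k-.5,c0+(x+w)/k-.5,r0+(y+h)/k-.5
def solve(p,E,yaw,z0,z1,a,g):
    def F(v):
        q=np.array([proj(p,X) for X in box(v[0],v[1],yaw,z0,z1,a)]);return [(q[:,1].min()+q[:,1].max())/2-(E[0]+E[1])/2,q[:,0].max()-E[2]]
    v=fsolve(F,g);q=np.array([proj(p,X) for X in box(*v,yaw,z0,z1,a)]);return v.round(4),'width pred %.1f obs %.1f'%(np.ptp(q[:,1]),E[1]-E[0])
q=shot('side');e=get_state()['eef_pos'];z=e[2]-.0195;go(.543,-.3373,.0255,102)
E=ext(q,blue,225,262,290,345);print(E,'foot',solve(q,E,np.radians(12),z,z+.014,.025,e[:2]))
q['pixels']=cv2.imread('pics/side0.png')[:,:,::-1].copy()
E=ext(q,black,265,312,285,350);print(E,'pad',solve(q,E,np.radians(12),0,.014,.035,[.543,-.337]))
E=ext(q,blue,192,222,315,350);print(E,'stamp0',solve(q,E,np.radians(-3),0,.014,.025,[.66,-.05]))
```

```text
at [ 0.5417 -0.3374  0.1281] yaw 102.0 t 21.0 open 0.264
  shift [-0.001, 0.002, 0.137] twist [-0.002, -0.002, 0.0] rows 1.6
(np.float64(300.75), np.float64(337.0), np.float64(255.25)) foot (array([ 0.5405, -0.3327]), 'width pred 37.6 obs 36.2')
(np.float64(294.0), np.float64(341.25), np.float64(309.0)) pad (array([ 0.5432, -0.3386]), 'width pred 49.3 obs 47.2')
(np.float64(321.75), np.float64(344.5), np.float64(218.0)) stamp0 (array([ 0.6609, -0.0496]), 'width pred 24.1 obs 22.8')
```

arm_command:
  steps:
    - {"translation": [-0.007,0.002,0.05],"twist": [0,0,0],"fingers": -1}
    - {"translation": [-0.007,0.002,0.1],"twist": [0,0,0],"fingers": -1}
    - {"translation": [-0.007,0.002,0.115],"twist": [0,0,0],"fingers": -1}
    - {"translation": [-0.007,0.002,0.115],"twist": [0,0,0],"fingers": -1}
    - {"translation": [-0.007,0.002,0.115],"twist": [0,0,0],"fingers": -1}

```text
time: 21.62
eef_pos: [0.5461, -0.3441, 0.0456]
tcp_rot: [0.629, 0.777, -0.0, 0.002]
contact_force: [-0.3, -0.2, -0.9]
opening: 0.265
finger_force: 49.8
```

Run:
```python
from h import *
go(.544,-.342,.0265,102)
```

```text
at [ 0.5461 -0.3441  0.0456] yaw 102.0 t 21.62 open 0.265
  shift [0.003, -0.002, 0.025] twist [0.002, 0.002, 0.0] rows 0.3
```

arm_command:
  steps:
    - {"translation": [0.002,-0.001,0.008],"twist": [0,0,0],"fingers": -1}
    - {"translation": [0.002,-0.001,0.014],"twist": [0,0,0],"fingers": -1}
    - {"translation": [0.002,-0.001,0.019],"twist": [0,0,0],"fingers": -1}
    - {"translation": [0.002,-0.001,0.023],"twist": [0,0,0],"fingers": -1}
    - {"translation": [0.002,-0.001,0.023],"twist": [0,0,0],"fingers": -1}

```text
time: 22.25
eef_pos: [0.544, -0.3419, 0.0263]
tcp_rot: [0.629, 0.777, 0.0, 0.0]
contact_force: [-0.2, 0.5, -0.5]
opening: 0.263
finger_force: 49.8
```

arm_command:
  steps:
    - {"translation": [0,0,0.002],"twist": [0,0,0],"fingers": -1}
    - {"translation": [0,0,0.002],"twist": [0,0,0],"fingers": 0.2}
    - {"translation": [0,0,0.002],"twist": [0,0,0],"fingers": 0.2}
    - {"translation": [0,0,-0.07],"twist": [0,0,0],"fingers": 0.2}
    - {"translation": [0,0,-0.15],"twist": [0,0,0],"fingers": 0.2}

```text
time: 22.88
eef_pos: [0.543, -0.3411, 0.1383]
tcp_rot: [0.629, 0.777, 0.0, -0.002]
contact_force: [0.2, -0.7, 0.3]
opening: 0.599
finger_force: 0.0
```

arm_command:
  steps:
    - {"translation": [0.083,0,-0.083],"twist": [0,0,0.1],"fingers": 0.2}
    - {"translation": [0.166,0,-0.166],"twist": [0,0,0.1],"fingers": 0.2}
    - {"translation": [0.24,0,-0.2],"twist": [0,0,0.1],"fingers": 0.2}
    - {"translation": [0.32,0,-0.2],"twist": [0,0,0.1],"fingers": 0.2}
    - {"translation": [0.4,0,-0.2],"twist": [0,0,0.1],"fingers": 0.2}

```text
time: 23.5
eef_pos: [0.4893, -0.0834, 0.2868]
tcp_rot: [0.669, 0.743, 0.001, 0.002]
contact_force: [1.4, 1.6, 0.2]
opening: 0.601
finger_force: 0.0
```

Run:
```python
from fit import *
go(.43,.20,.30,90)
q=shot('side')
print('sq stamp grip/foot',fit(q,blue,.543,-.338,np.radians(12),.006,.020,.025,w=28))
for n in ('square_stamp','card_tin_grey','tip_dish'):
    print(n,[(np.round(r['point']),round(r['conf'],2)) for r in recognise(q,n)[:2]])
print([np.round(proj(q,X)) for X in ([.543,-.338,.04],[.402,-.187,.017],[.522,-.203,.018])])
```

```text
at [ 0.4893 -0.0834  0.2868] yaw 96.0 t 23.5 open 0.601
  shift [0.384, -0.039, -0.018] twist [0.003, 0.001, 0.099] rows 4.6
sq stamp grip/foot (array([ 0.5412, -0.339 ]), np.float64(0.878))
square_stamp [(array([285., 316.]), 0.73)]
card_tin_grey [(array([253., 238.]), 0.77)]
tip_dish [(array([244., 290.]), 0.57)]
[array([276., 318.]), array([247., 236.]), array([246., 292.])]
```

Run:
```python
from fit import *
t0=shot('top');t0['pixels']=cv2.imread('pics/top0.png')[:,:,::-1].copy()
f=fit(t0,red,*onz(t0,(262,145),.014)[:2],0,0,.014,.03,True);print('top0',f)
print('rpad redo',fit(t0,lambda r,g,b:(np.maximum(np.maximum(r,g),b)<60)|red(r,g,b),.411,-.345,0,0,.014,.04,True))
go(*f[0],.25,90)
```

```text
top0 (array([0.4336, 0.2191]), np.float64(0.877))
rpad redo (array([ 0.4119, -0.3455]), np.float64(0.936))
at [ 0.4893 -0.0848  0.2849] yaw 96.0 t 23.75 open 0.599
  shift [0.411, -0.031, 0.046] twist [0.0, 0.001, 0.101] rows 5.0
```

arm_command:
  steps:
    - {"translation": [0.083,-0.006,0],"twist": [0,0,0.1],"fingers": 0.2}
    - {"translation": [0.166,-0.012,0],"twist": [0,0,0.1],"fingers": 0.2}
    - {"translation": [0.249,-0.018,0],"twist": [0,0,0.1],"fingers": 0.2}
    - {"translation": [0.33,-0.025,0],"twist": [0,0,0.1],"fingers": 0.2}
    - {"translation": [0.4,-0.031,0.02],"twist": [0,0,0.1],"fingers": 0.2}

```text
time: 24.38
eef_pos: [0.4359, 0.2121, 0.2707]
tcp_rot: [0.708, 0.706, 0.001, 0.001]
contact_force: [0.8, 0.0, -0.2]
opening: 0.598
finger_force: 0.0
```

arm_command:
  steps:
    - {"translation": [0.01,0,0.05],"twist": [0,0,0],"fingers": 0.2}
    - {"translation": [0.01,0,0.1],"twist": [0,0,0],"fingers": 0.2}
    - {"translation": [0.01,0,0.1],"twist": [0,0,0],"fingers": 0.2}
    - {"translation": [0.01,0,0.1],"twist": [0,0,0],"fingers": 0.2}

```text
time: 24.88
eef_pos: [0.4362, 0.218, 0.1961]
tcp_rot: [0.708, 0.707, 0.001, 0.0]
contact_force: [-0.3, 0.2, 0.5]
opening: 0.6
finger_force: 0.0
```

Run:
```python
from fit import *
go(.4336,.2191,.12,90)
p=shot('wrist');save(p,'w13')
print('no DZ: foot',blob(p,red,.434,.219,.014,.05),'grip',blob(p,brown,.434,.219,.056,.05))
p['c']=p['c']+[0,0,DZ]
print('DZ: foot',blob(p,red,.434,.219,.014,.05),'grip',blob(p,brown,.434,.219,.056,.05))
print(fit(p,red,.434,.219,0,0,.014,.03,True,w=80))
c=p['pixels'][:,:,::-1];cv2.imwrite('pics/c13.png',c)
```

```text
at [0.4362 0.218  0.1961] yaw 89.9 t 24.88 open 0.6
  shift [0.001, -0.004, 0.101] twist [0.001, -0.0, -0.002] rows 1.2
no DZ: foot ('rect xy 0.4334 0.2222', 'size 57.0 51.7 ang -84.6', 'centroid 0.4330 0.2262', 'area mm2 735') grip ('rect xy 0.4347 0.2204', 'size 26.6 35.0 ang -85.0', 'centroid 0.4340 0.2193', 'area mm2 711')
DZ: foot ('rect xy 0.4332 0.2197', 'size 59.2 53.8 ang -85.3', 'centroid 0.4329 0.2238', 'area mm2 794') grip ('rect xy 0.4347 0.2175', 'size 27.9 36.6 ang -85.2', 'centroid 0.4340 0.2163', 'area mm2 774')
(array([0.4335, 0.2161]), np.float64(0.919))
```

View pics/c13.png

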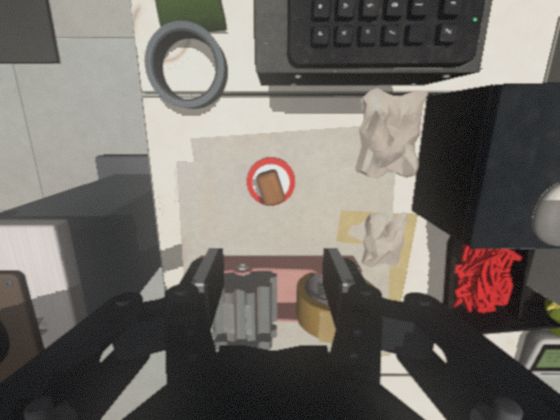

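Run:
```python
from fit import *
p=shot('wrist');print('machine edge',onz(p,(255,290),0).round(3),'wheel',onz(p,(270,320),.1).round(3))
p['c']=p['c']+[0,0,DZ]
for nm,p in (('w',p),('t',{**shot('top'),'pixels':cv2.imread('pics/top0.png')[:,:,::-1].copy()})):
    im=rect(p,.056,.39,.48,.17,.27,3000);h=cv2.cvtColor(im,cv2.COLOR_RGB2HSV).astype(int)
    r,g,b=[im[...,i].astype(int) for i in range(3)];B=brown(r,g,b)
    v=h[...,2][B];print(nm,'V pct',np.percentile(v,[10,30,50,70,90]))
    for th in np.percentile(v,[10,25,40]):
        M=cv2.morphologyEx((B&(h[...,2]>th)).astype('u1'),cv2.MORPH_OPEN,np.ones((9,9)));n,l,st,ce=cv2.connectedComponentsWithStats(M);i=1+np.argmax(st[1:,4])
        P=np.argwhere(l==i).astype(np.float32);(cy,cx),(a,bb),an=cv2.minAreaRect(P[:,::-1].copy())[0][::-1],*cv2.minAreaRect(P[:,::-1].copy())[1:]
        pc=np.linalg.eigh(np.cov(P.T))[1][:,1];print(round(th),'xy %.4f %.4f'%(.48-cy/3000,.27-cx/3000),'size %.1f %.1f ang %.1f'%(a/3,bb/3,-an),'pca long axis: yaw %.1f'%np.degrees(np.arctan(pc[0]/-pc[1]*-1*-1)) )
```

```text
machine edge [0.46  0.116 0.   ] wheel [0.484 0.147 0.1  ]
w V pct [139. 154. 160. 164. 202.]
139 xy 0.4341 0.2163 size 20.9 34.6 ang -69.8 pca long axis: yaw 17.5
151 xy 0.4341 0.2172 size 17.9 31.2 ang -71.9 pca long axis: yaw 13.7
158 xy 0.4344 0.2173 size 16.1 29.5 ang -71.3 pca long axis: yaw 5.5
t V pct [ 53.  82.  90.  92. 113.]
53 xy 0.4334 0.2191 size 22.6 34.9 ang -71.3 pca long axis: yaw 17.5
77 xy 0.4341 0.2201 size 20.2 32.6 ang -76.7 pca long axis: yaw 16.4
87 xy 0.4341 0.2205 size 15.6 30.9 ang -77.3 pca long axis: yaw 10.2
```

arm_command:
  steps:
    - {"translation": [0.002,-0.003,0.06],"twist": [0,0,-0.15],"fingers": 0.2}
    - {"translation": [0.002,-0.003,0.12],"twist": [0,0,-0.302],"fingers": 0.2}
    - {"translation": [0.002,-0.003,0.16],"twist": [0,0,-0.302],"fingers": 0.2}
    - {"translation": [0.002,-0.003,0.16],"twist": [0,0,-0.302],"fingers": 0.2}
    - {"translation": [0.002,-0.003,0.16],"twist": [0,0,-0.302],"fingers": 0.2}

```text
time: 25.65
eef_pos: [0.4343, 0.2205, 0.0771]
tcp_rot: [0.587, 0.81, 0.001, 0.001]
contact_force: [0.9, -0.2, -0.5]
opening: 0.602
finger_force: 0.0
```

Run:
```python
from fit import *
go(.434,.2193,.018,108)
```

```text
at [0.4343 0.2205 0.0771] yaw 108.1 t 25.65 open 0.602
  shift [-0.001, -0.001, 0.079] twist [0.003, 0.0, 0.002] rows 0.9
```

arm_command:
  steps:
    - {"translation": [-0.001,-0.001,0.03],"twist": [0,0,0],"fingers": 0.2}
    - {"translation": [-0.001,-0.001,0.06],"twist": [0,0,0],"fingers": 0.2}
    - {"translation": [-0.001,-0.001,0.079],"twist": [0,0,0],"fingers": 0.2}
    - {"translation": [-0.001,-0.001,0.079],"twist": [0,0,0],"fingers": 0.2}
  grip_force: 50

```text
time: 26.15
eef_pos: [0.4323, 0.2192, 0.016]
tcp_rot: [0.587, 0.81, -0.0, -0.0]
contact_force: [-0.2, -0.2, 0.1]
opening: 0.602
finger_force: 0.0
```

arm_command:
  steps:
    - {"translation": [0,0,0],"twist": [0,0,0],"fingers": -1}
    - {"translation": [0,0,0],"twist": [0,0,0],"fingers": -1}
    - {"translation": [0,0,0],"twist": [0,0,0],"fingers": -1}
    - {"translation": [0,0,0],"twist": [0,0,0],"fingers": -1}

```text
time: 26.65
eef_pos: [0.4334, 0.2196, 0.0171]
tcp_rot: [0.587, 0.81, 0.001, 0.001]
contact_force: [0.5, 0.8, 6.7]
opening: 0.266
finger_force: 51.6
```

Run:
```python
from fit import *
go(.4115,-.3456,.15,90)
```

```text
at [0.4334 0.2196 0.0171] yaw 108.1 t 26.65 open 0.266
  shift [-0.707, -0.262, -0.178] twist [0.003, -0.0, 0.302] rows 9.3
```

arm_command:
  steps:
    - {"translation": [0,0,-0.083],"twist": [0,0,0],"fingers": -1}
    - {"translation": [0,0,-0.166],"twist": [0,0,0],"fingers": -1}
    - {"translation": [0,0,-0.249],"twist": [0,0,0],"fingers": -1}
    - {"translation": [-0.04,0,-0.31],"twist": [0,0,0.1],"fingers": -1}
    - {"translation": [-0.12,0,-0.31],"twist": [0,0,0.2],"fingers": -1}

```text
time: 27.28
eef_pos: [0.4622, 0.1341, 0.2534]
tcp_rot: [0.668, 0.744, 0.004, 0.003]
contact_force: [1.4, 0.2, -1.6]
opening: 0.27
finger_force: 50.8
```

arm_command:
  steps:
    - {"translation": [-0.08,0,0],"twist": [0,0,0.1],"fingers": -1}
    - {"translation": [-0.16,0,0],"twist": [0,0,0.1],"fingers": -1}
    - {"translation": [-0.24,0,0],"twist": [0,0,0.1],"fingers": -1}
    - {"translation": [-0.28,0,0],"twist": [0,0,0.1],"fingers": -1}
    - {"translation": [-0.28,0,0],"twist": [0,0,0.1],"fingers": -1}

```text
time: 27.9
eef_pos: [0.4819, -0.0768, 0.2473]
tcp_rot: [0.708, 0.707, -0.0, -0.001]
contact_force: [-0.4, 0.8, -0.8]
opening: 0.267
finger_force: 50.7
```

Run:
```python
from fit import *
print(get_state()['finger_force']);go(.4115,-.3456,.12,90)
```

```text
50.742212533950806
at [ 0.4819 -0.0768  0.2473] yaw 89.9 t 27.9 open 0.267
  shift [-0.359, -0.093, 0.17] twist [-0.002, -0.001, -0.002] rows 4.9
```

arm_command:
  steps:
    - {"translation": [-0.08,-0.02,0.02],"twist": [0,0,0],"fingers": -1}
    - {"translation": [-0.16,-0.04,0.04],"twist": [0,0,0],"fingers": -1}
    - {"translation": [-0.24,-0.06,0.07],"twist": [0,0,0],"fingers": -1}
    - {"translation": [-0.31,-0.08,0.12],"twist": [0,0,0],"fingers": -1}
    - {"translation": [-0.359,-0.093,0.16],"twist": [0,0,0],"fingers": -1}

```text
time: 28.52
eef_pos: [0.4132, -0.345, 0.1273]
tcp_rot: [0.706, 0.708, 0.0, 0.0]
contact_force: [0.3, -0.4, -0.7]
opening: 0.267
finger_force: 50.8
```

arm_command:
  steps:
    - {"translation": [0,0,0],"twist": [0,0,0],"fingers": -1}
    - {"translation": [0,0,0],"twist": [0,0,0],"fingers": -1}

```text
time: 28.78
eef_pos: [0.4137, -0.3434, 0.128]
tcp_rot: [0.706, 0.708, 0.0, -0.0]
contact_force: [-0.1, 0.6, 0.1]
opening: 0.268
finger_force: 50.7
```

Run:
```python
from fit import *
q=shot('side');e=get_state()['eef_pos'];z=e[2]-.0171;go(.4115,-.3456,.03,90);print(z)
im=q['pixels'].astype(int);M=red(im[...,0],im[...,1],im[...,2]).astype('u1');n,l,st,ce=cv2.connectedComponentsWithStats(M)
for i in range(1,n):
    if st[i,4]>15 and 150<ce[i][1]<340 and ce[i][0]<330: print(st[i],ce[i].round(0))
P=np.array([proj(q,X) for X in box(*e[:2],0,z,z+.014,.03,True)]);print('expected cols',P[:,1].min().round(1),P[:,1].max().round(1),'row max',P[:,0].max().round(1))
P=np.array([proj(q,X) for X in box(.4115,-.3456,0,.006,.0061,.034,True)]);print('expected floor cols',P[:,1].min().round(1),P[:,1].max().round(1),'row max',P[:,0].max().round(1))
```

```text
at [ 0.4142 -0.3435  0.1289] yaw 90.2 t 28.82 open 0.269
  shift [-0.003, -0.004, 0.132] twist [0.001, 0.0, 0.004] rows 1.6
0.11179868088020278
[233 240  34  24 382] [249. 255.]
[231 289  38  23 673] [249. 300.]
expected cols 232.4 267.2 row max 263.6
expected floor cols 231.1 267.7 row max 313.2
```

arm_command:
  steps:
    - {"translation": [-0.003,-0.003,0.05],"twist": [0,0,0],"fingers": -1}
    - {"translation": [-0.003,-0.003,0.09],"twist": [0,0,0],"fingers": -1}
    - {"translation": [-0.003,-0.003,0.112],"twist": [0,0,0],"fingers": -1}
    - {"translation": [-0.003,-0.003,0.112],"twist": [0,0,0],"fingers": -1}
    - {"translation": [-0.003,-0.003,0.112],"twist": [0,0,0],"fingers": -1}

```text
time: 29.45
eef_pos: [0.4122, -0.3475, 0.0459]
tcp_rot: [0.706, 0.708, -0.0, 0.001]
contact_force: [1.0, 0.2, -0.0]
opening: 0.268
finger_force: 50.8
```

Run:
```python
from fit import *
go(.412,-.3456,.024,90)
```

```text
at [ 0.4122 -0.3475  0.0459] yaw 90.2 t 29.45 open 0.268
  shift [0.003, -0.0, 0.029] twist [0.002, 0.002, 0.003] rows 0.4
```

arm_command:
  steps:
    - {"translation": [0.001,0,0.008],"twist": [0,0,0],"fingers": -1}
    - {"translation": [0.001,0,0.015],"twist": [0,0,0],"fingers": -1}
    - {"translation": [0.001,0,0.021],"twist": [0,0,0],"fingers": -1}
    - {"translation": [0.001,0,0.027],"twist": [0,0,0],"fingers": -1}
    - {"translation": [0.001,0,0.027],"twist": [0,0,0],"fingers": -1}

```text
time: 30.08
eef_pos: [0.4109, -0.346, 0.0235]
tcp_rot: [0.706, 0.708, 0.0, -0.0]
contact_force: [-0.2, 0.2, -0.5]
opening: 0.267
finger_force: 50.8
```

arm_command:
  steps:
    - {"translation": [0,0,0.001],"twist": [0,0,0],"fingers": 0.2}
    - {"translation": [0,0,0.001],"twist": [0,0,0],"fingers": 0.2}
    - {"translation": [0,0,0.001],"twist": [0,0,0],"fingers": 0.2}
    - {"translation": [0,0,-0.07],"twist": [0,0,0],"fingers": 0.2}
    - {"translation": [0,0,-0.15],"twist": [0,0,0],"fingers": 0.2}

```text
time: 30.7
eef_pos: [0.4103, -0.3452, 0.1365]
tcp_rot: [0.706, 0.708, 0.0, -0.002]
contact_force: [1.1, -0.9, 0.3]
opening: 0.599
finger_force: 0.0
```

arm_command:
  steps:
    - {"translation": [0.05,0.05,-0.05],"twist": [0,0,0],"fingers": 0.2}
    - {"translation": [0.1,0.1,-0.1],"twist": [0,0,0],"fingers": 0.2}
    - {"translation": [0.18,0.13,-0.15],"twist": [0,0,0],"fingers": 0.2}
    - {"translation": [0.26,0.13,-0.22],"twist": [0,0,0],"fingers": 0.2}
    - {"translation": [0.32,0.13,-0.28],"twist": [0,0,0],"fingers": 0.2}

```text
time: 31.32
eef_pos: [0.5073, -0.1286, 0.3243]
tcp_rot: [0.706, 0.708, 0.0, -0.0]
contact_force: [0.3, -0.3, 0.3]
opening: 0.603
finger_force: 0.0
```

arm_command:
  steps:
    - {"translation": [0,0,0],"twist": [0,0,0],"fingers": 0.2}
    - {"translation": [0,0,0],"twist": [0,0,0],"fingers": 0.2}

```text
time: 31.58
eef_pos: [0.5072, -0.1304, 0.3228]
tcp_rot: [0.706, 0.708, -0.0, -0.0]
contact_force: [0.5, 0.6, -1.0]
opening: 0.598
finger_force: 0.0
```

Run:
```python
from fit import *
w=shot('wrist');s=shot('side');t=shot('top');save(w,'wf');save(s,'sf')
print(get_state()['eef_pos'].round(3),get_state()['contact_force'].round(1))
for nm,p in (('w',w),('s',s),('t',t)):
    for k,z in (('round_stamp',.04),('square_stamp',.04),('card_tin_grey',.017),('tip_dish',.02),('sweet_red',.01),('sweet_yellow',.01)):
        print(nm,k,[(onz(p,r['point'],z)[:2].round(3),round(r['conf'],2)) for r in recognise(p,k)[:2]])
print('side sq',fit(s,blue,.543,-.338,np.radians(12),.006,.02,.025,w=28),'rd',fit(s,red,.411,-.345,0,.006,.02,.03,True,w=28))
print('wrist grips sq',blob(w,brown,.543,-.338,.062,.04),'rd',blob(w,brown,.411,-.345,.062,.04))
dark=lambda r,g,b:(r+g+b<200)&(abs(r-g)<15)
print('tin',blob(w,lambda r,g,b:(r+g+b<260)&(g<r*1.25),.4025,-.187,.017,.03))
```

```text
[ 0.507 -0.131  0.321] [ 0.2 -0.5 -0.6]
w round_stamp [(array([ 0.431, -0.339]), 0.77)]
w square_stamp [(array([ 0.537, -0.331]), 0.94)]
w card_tin_grey [(array([ 0.404, -0.182]), 0.76), (array([ 0.44 , -0.326]), 0.24)]
w tip_dish [(array([ 0.524, -0.197]), 0.72)]
w sweet_red [(array([ 0.46 , -0.074]), 0.74), (array([ 0.627, -0.277]), 0.72)]
w sweet_yellow [(array([ 0.627, -0.272]), 0.68)]
s round_stamp [(array([ 0.404, -0.375]), 0.73)]
s square_stamp []
s card_tin_grey [(array([ 0.401, -0.217]), 0.63), (array([ 0.504, -0.241]), 0.58)]
s tip_dish [(array([ 0.519, -0.207]), 0.74), (array([ 0.534, -0.375]), 0.32)]
s sweet_red [(array([ 0.451, -0.094]), 0.38)]
s sweet_yellow [(array([ 0.536, -0.362]), 0.64), (array([ 0.619, -0.29 ]), 0.53)]
t round_stamp [(array([ 0.41, -0.34]), 0.88)]
t square_stamp []
t card_tin_grey []
t tip_dish []
t sweet_red []
t sweet_yellow []
side sq (array([ 0.5413, -0.3392]), np.float64(0.88)) rd (array([ 0.4112, -0.3485]), np.float64(0.9))
wrist grips sq ('rect xy 0.5431 -0.3367', 'size 20.8 32.4 ang -77.2', 'centroid 0.5429 -0.3366', 'area mm2 597') rd ('rect xy 0.4422 -0.3122', 'size 13.7 14.3 ang -90.0', 'centroid 0.4425 -0.3108', 'area mm2 117')
tin ('rect xy 0.4034 -0.1871', 'size 54.5 60.2 ang -89.0', 'centroid 0.4024 -0.1886', 'area mm2 2667')
```

```bash
python3 -c "
from h import *
print(sign_off())"
```

```text
the job is handed in; nothing more can be done
None
```

I put both stamps in their ink pads, the tin in its holder and the dish on the cork mat, then signed off at about 32 s of the 90 s; final camera checks put each within tolerance and the sweets where they lay, but the sign-off returned no verdict.

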